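# Torque-check the shaker's fence screw, then lay the hold-down cover

## Robot

A 7-joint arm with a two-finger parallel gripper is mounted at the origin on the work surface. World frame = base frame: x ahead of the robot, y to its left, z up, the work surface at z = 0. Lengths are in mm, angles in rad, forces in N, time in s.
With the tool pointing down it reaches from about 400 to 750 mm from the base axis. Payload 19.5 kg.
Tool frame: the origin (TCP) lies midway between the tips of the shut fingers; the grasp point (between the pads) lies 19 mm behind it; y points along the fingers, x is the direction in which the jaws open and shut, and the axes are right-handed (so a half turn about y gives the same grasp; the last joint's range is limited). The gripper opens to 85 mm and grips with 20 to 120 N. Pads are 22 mm wide; open, the fingers measure 114 mm over their backs; the gripper's body (76 mm by 85 mm) begins 54 mm behind the grasp point. The pads swing forward as they close: fully open they stand 13 mm farther back than shut.
Start: joints at [1.267, 0.707, -0.028, 1.485, 0.022, 0.951, -0.075], TCP at [148.815, -555.382, 231.268] pointing down, gripper open.
Joint ranges: [-2.71, 2.71], [-0.32, 2.16], [-1.57, 1.52], [0, 2.45], [-1.46, 4.6], [0, 2.02], [-2.83, 2.83]. Speed limits (rad/s): [1.89, 1.89, 2.57, 2.57, 3.01, 3.01, 3.01].

## Interface

Orientations are given as a 3x3 rotation matrix whose columns are the frame's x, y, z axes.
In Python, from station import read_state, snapshot, get_calibration, env, models gives the robot as it stands.
- The arm moves only by the tool jog_arm, never from a script. Its argument "plan" is a list of rows, each an object of numbers: "ax", "ay", "az": the turn, a rotation vector about the tool's x, y, z in degrees; "x", "y", "z": the shift along the tool's x, y, z in m; "jaw": the opening in per cent of the stroke, from 0 (shut) to 100 (fully open). A call has 1 to 5 rows; each row shifts and turns the commanded pose from where the row before left it, along the tool's axes as they then stand; what a row does not reach is not made up. A row lasts 1/12 s, in which the tool goes at most 41.7 mm and 7.16 degrees, less where a joint would pass 70% of its speed; a pose out of reach is approached as far as the arm can. A call is refused whole if a number of a shift passes 0.0417 or a number of a turn 7.16, either way. A call with a gripper value outside its range is refused whole. The fingers move at their own pace and stop on an object; the grip force is fixed at half the most. Time passes only in rows, so rows that do not move let the fingers close. It gives the time, the measured TCP pose, the force and the opening at its end, in the units of the state.
- read_state(): the state, without advancing time (a new reading comes with each control period).
- snapshot(name): name is "scene" or "side" or "wrist"; returns the picture (480x640x3 uint8, red, green, blue); there is no depth.
- get_calibration(name): a dict with "mtx" (3x3 intrinsics, pixels), "rvec" (rotation vector, rad) and "tvec" (3), from world to camera coordinates, as OpenCV has them; the wrist camera has in their place "mount" (4x4, takes a point from camera to tool coordinates, whose origin is the TCP and whose axes are the tool frame's). Camera axes: x right, y down, z forward; pixel columns grow to the right and rows downward; lengths in mm; the calibration is good to about 2 mm. A picture is of the moment at which its call begins: read the wrist's pose just before it. get_calibration takes no time and is no camera call.
- env.sign_off(): hands the job in, once; it reports no verdict.
Trained networks look in the newest picture that a camera, given by its name, has taken for a name from the list of things; names that differ only in an ending like _2 or _b are one class to them, and where a whole thing is asked for, a point or a joint stands for the part that bears it (a point fixed in the world has none). Each returns a list of dicts, best first, with "conf" (0 to 1); they miss things now and then, are a little off and sometimes report something else, mostly with a low value. They report only what shows in the picture. A call takes as long as a camera call. They do not tell look-alikes from the thing itself.
- models.spot_in(camera, target): "location" ([x, y, z] in mm, in the coordinates of the camera as it stood for that picture, good to about 4 mm: the middle of the surface that is visible of it).
The state is a dict: "time_s": time; "qpos": joint angles; "qd": joint speeds; "joint_torque": joint torques, N m; "tool_pos": TCP position; "orientation": TCP orientation; "ft_force": force on the tool from outside, world axes, zero at the start; "wrist_torque": the same for the moment, N m; "gripper_width": finger opening in mm.
Only numpy, scipy, OpenCV 4.12 (cv2) and the standard library are available. Lean on these libraries where they do the work, as an engineer would, in place of code of your own. Each camera call takes 0.05 s, during which the arm holds its last target.

## Task

Get the shaker ready: first check that the clamp screw of its side fence is still tight, by swinging the torque lever clockwise until its pointer stands between the two ribs, holding it there for about two seconds without the screw itself turning, and letting the lever return. Then take the full-size aluminium cover with the bar grip, lower it gently onto the tube rack in the corner of the fences, square and touching both fences, and let go of it. Leave everything else on the table where it is.

Things in the scene. Friction and masses are not known exactly. Their poses are not given: they have to be found in the camera images.
- corner (a point): inner corner of the shaker's two fences, on top of its platform (62 mm above the table). Axes: x away from the control panel, y towards the clamp screw, z up. The end fence's face is the plane x = 0 (y -90 to +12 mm), the side fence's face the plane y = 0 (x -115 to 0 mm); both 34 mm high. A 124 x 84 mm thing squared against both is centred at x -62, y -42 mm
- rack_center (a point): centre of the blue tube rack full of white capped tubes, 124 (x) x 84 (y) x 24 mm, 300 g, loose, standing on the platform in the corner of the fences with a 1 to 2 mm gap to each. Its flat top rim is 24 mm above the platform, 12 mm above this point
- cover_center (a point): centre, half-way up its 44 mm height, of the loose hold-down cover: an aluminium plate 124 (x) x 84 (y) x 8 mm with an upright grip bar in its middle, 12 mm thick in x, 50 mm long in y, 36 mm high (14 mm below to 22 mm above this point). 280 g, same after half a turn. Lies on the table to one side of the shaker. On the rack, its plate's top is 2 mm below the fences' tops
- screw_axis (a point): point on the vertical axis of the side fence's clamp screw, at the top of its round white scale plate (110 mm across, 26 mm above the platform); the plate turns with the screw. Two black ribs, 6 mm high, stand on the plate near its rim
- lever_knob (a point): centre, half-way up, of the upright black round grip at the end of the torque lever, 18 mm thick, 40 mm of it standing free above the lever arm (20 mm above and below this point); 85 mm from the screw's axis, at 122 mm above the table. The arm starts pointing roughly to the robot (-x of the shaker), up to 0.3 rad to either side
- pointer_tip (a point): tip of the thin pointer on the lever, opposite the grip, 52 mm from the screw's axis; it shows the torque against the two black ribs
- lever (a joint): turn of the torque lever relative to the screw, rad, positive clockwise seen from above. It sits on the screw through a torsion spring of 1.8 N m/rad (0 at rest; springs back when let go). The pointer stands at the first rib at 0.30 rad (0.54 N m, 6 N at the grip), at the second at 0.50 rad (0.90 N m, 11 N at the grip)
- clamp_screw (a joint): turn of the clamp screw and its scale plate, rad, positive clockwise; any start value within 0.3 of 0. It is tight and holds by friction up to 1.2 N m (lever at about 0.67 rad); above that it slips and turns
- scale_rim (a point): point on the rim of the scale plate, 55 mm from the axis, on the side of the pointer at rest; it moves only if the screw turns
- half_cover: a second, half-size aluminium cover plate, 62 x 84 x 8 mm, with a round stub grip (18 mm thick, 22 mm high) in place of the bar; not used, leave it alone. Origin at the centre of its underside
- spray: white plastic bottle, 64 mm across, 150 mm tall; bystander. Origin at its underside
- jar: clear screw-top jar, 52 mm across, 60 mm tall; bystander. Origin at its underside
- tip_box: grey box with clear lid, 120 x 85 x 68 mm; bystander. Origin at the centre of its underside
- vial: amber vial, 28 mm across, 50 mm tall; bystander. Origin at its underside
- driver: screwdriver with black handle, 160 mm long, lying; bystander, not needed
- shaker: the shaker: a low white box fixed to the table, 250 x 270 mm, with a 270 x 290 mm aluminium platform on top, 62 mm high, on which stand the two steel fences, the tube rack and the clamp screw. Origin at the centre of its underside; the control panel is on its -x side
- cover: the same hold-down cover, origin at the centre of its underside
- rack: the same tube rack, origin at the centre of its underside
Things that resemble listed ones, but are neither listed nor needed, are in the scene too. What is shaped like the cover but green or pink is not meant.

How it is judged (in metres and radians):
On the way, in this order (a step that is already met when the one before it is completed fails the run):
1. with the cover not yet taken, the lever is held with its pointer between the two ribs (0.30 to 0.50 rad) for a second (value of joint lever between 0.3 and 0.5 rad and distance of cover_center from where it was at the start of the episode below 0.02 m), for 1 s.
2. the lever is back at rest, within 0.06 rad, before the cover is taken (value of joint lever between -0.06 and 0.06 rad and distance of cover_center from where it was at the start of the episode below 0.02 m), for 0.2 s.
At the end, for the whole second after the job is handed in: The cover lies flat on the rack with at most 3.5 mm between its edges and each fence, square to them within 0.05 rad, at rest and released; the rack still stands in the corner, within 4.5 mm of each fence and 0.05 rad; the lever is back at rest within 0.06 rad (x of cover_center in the frame of corner between -0.0655 and -0.058 m and y of cover_center in the frame of corner between -0.0455 and -0.038 m and z of cover_center in the frame of corner between 0.0425 and 0.0495 m and angle between the x axis of each of cover_center, rack_center and the x axis of corner, either way round below 0.05 rad and angle between cover_center's own z axis and vertical below 0.05 rad and x of rack_center in the frame of corner above -0.0665 m and y of rack_center in the frame of corner above -0.0465 m and z of rack_center in the frame of corner below 0.015 m and value of joint lever between -0.06 and 0.06 rad and linear speed of cover below 0.01 m/s); the robot touches nothing.
It fails at once if the clamp screw turns (its scale plate's rim moves more than 4 mm, about 4 degrees) (distance of scale_rim from where it was at the start of the episode above 0.004 m).
It fails at once if the cover is dropped or banged onto the rack (over 60 N) (contact force between cover and rack above 60 N).
It fails at once if a bystander is moved more than 30 mm (distance of any of half_cover, spray, jar, tip_box, vial, driver from where it was at the start of the episode above 0.03 m).
It also fails if it takes over 64 s, if anything falls off the work surface, if the arm or the gripper's body presses on something with over 40 N, if the wrist force passes 120 N, or if a joint passes its speed limit or range.

## Working session

There is one attempt and no reset: what is moved stays moved. The work goes in short steps, Python scripts to look and compute and a tool call to move; the robot and the scene stay as the last step left them, time stands still between calls to the robot, and variables do not carry over. Pictures are saved under pics/ and viewed, and the job is handed in when it is done.

Besides the shell and the picture viewer there is one more tool, called after "Call:" as name([rows], argument=value, ...), one row to a line, values as JSON. jog_arm: Moves the arm, as the interface text tells. Its arguments: {"type":"object","properties":{"plan":{"type":"array","items":{"type":"object","properties":{"ax":{"type":"number"},"ay":{"type":"number"},"az":{"type":"number"},"x":{"type":"number"},"y":{"type":"number"},"z":{"type":"number"},"jaw":{"type":"number"}}}}},"required":["plan"]}

```bash
ls; mkdir -p pics
cat > h.py <<'E'
import numpy as np, cv2
from station import read_state, snapshot, get_calibration, env, models
def save(name,fn):
    im=snapshot(name); cv2.imwrite('pics/'+fn,im[:,:,::-1]); return im
def T(name,st=None):
    c=get_calibration(name)
    if 'mount' in c:
        st=st or read_state(); M=np.eye(4); M[:3,:3]=np.array(st['orientation']); M[:3,3]=st['tool_pos']
        return M@np.array(c['mount']),np.array(c['mtx'])
    R=cv2.Rodrigues(np.array(c['rvec'],float))[0]; t=np.array(c['tvec'],float).ravel()
    M=np.eye(4); M[:3,:3]=R.T; M[:3,3]=-R.T@t
    return M,np.array(c['mtx'])
def spot(name,target,TT):
    return [(round(d['conf'],2),np.round((TT@np.r_[d['location'],1])[:3],1)) for d in models.spot_in(name,target)][:4]
def pix2z(uv,z,TT,K):
    d=TT[:3,:3]@(np.linalg.inv(K)@np.r_[uv,1]); o=TT[:3,3]
    return o+d*(z-o[2])/d[2]
def w2p(p,TT,K):
    q=np.linalg.inv(TT)@np.r_[p,1]; q=K@q[:3]; return q[:2]/q[2]
E
python3 - <<'E'
from h import *
print(read_state())
for n in ['scene','side','wrist']:
    save(n,n+'0.png'); print(n,T(n))
E
```

```text
pics
{'time_s': 0.0, 'qpos': array([ 1.26730805,  0.70711566, -0.02761284,  1.48499744,  0.02198657,
        0.95093616, -0.07548245]), 'qd': array([-4.44136520e-04,  1.75441873e-03, -1.38767193e-03, -1.11388706e-03,
        6.02334294e-04, -1.72092027e-05,  8.02177776e-05]), 'joint_torque': array([ 7.93040726e-04, -8.83215237e+01,  1.23457968e+00, -2.36171275e+01,
        1.69233436e-02,  6.54097137e-03,  4.19736625e-05]), 'tool_pos': array([ 148.74222883, -555.14097685,  230.82060707]), 'orientation': array([[ 2.58814561e-01, -3.28537189e-04,  9.65926972e-01],
       [-9.65926338e-01,  1.10682600e-03,  2.58814768e-01],
       [-1.15414336e-03, -9.99999333e-01, -3.08800377e-05]]), 'ft_force': array([-0.11481895,  0.12701438,  0.34896473]), 'wrist_torque': array([-0.00776664,  0.0140111 ,  0.02523502]), 'gripper_width': 85.48861415556777}
scene (array([[ 4.99413605e-01,  6.83442167e-01, -5.32440471e-01,
         1.14519817e+03],
       [ 8.66359352e-01, -3.92021057e-01,  3.09420369e-01,
        -3.29110793e+02],
       [ 2.74305111e-03, -6.15813524e-01, -7.87887162e-01,
         1.08
[... 561 characters left out ...]
00000000e+00,
         1.00000000e+00]]), array([[620.57816895,   0.        , 311.72238558],
       [  0.        , 620.57816895, 239.72845981],
       [  0.        ,   0.        ,   1.        ]]))
wrist (array([[ 2.59775733e-01, -9.16450881e-01, -3.04358917e-01,
         2.26955458e+02],
       [-9.65668965e-01, -2.46580837e-01, -8.17394757e-02,
        -5.34417040e+02],
       [-1.38861863e-04,  3.15143892e-01, -9.49043891e-01,
         3.73437975e+02],
       [ 0.00000000e+00,  0.00000000e+00,  0.00000000e+00,
         1.00000000e+00]]), array([[348.96847913,   0.        , 322.07513545],
       [  0.        , 348.96847913, 237.83679427],
       [  0.        ,   0.        ,   1.        ]]))
```

View pics/scene0.png

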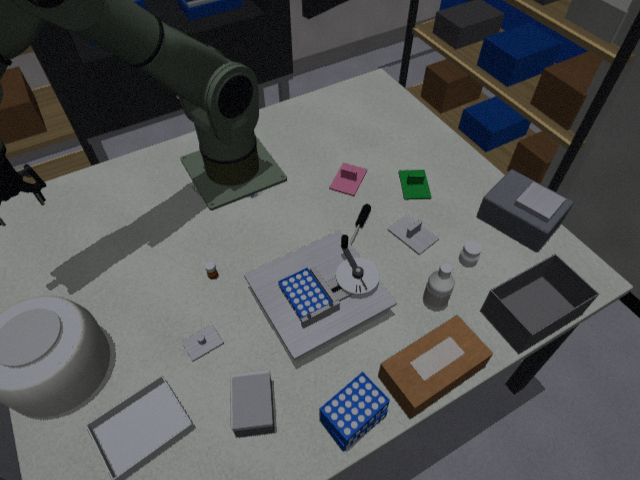

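View pics/side0.png

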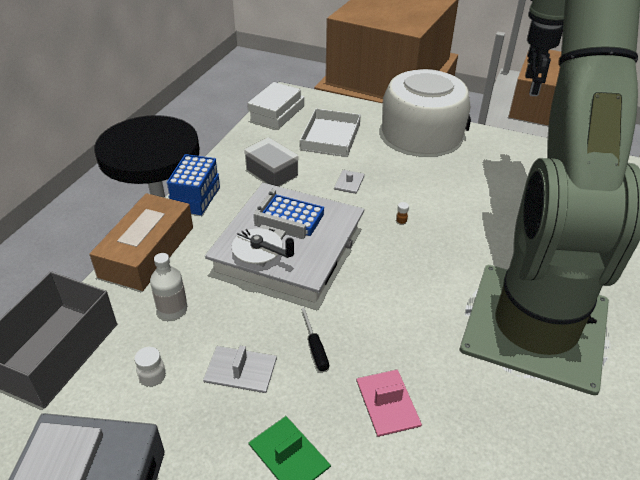

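Run:
```python
from h import *
for n,ts in [('scene',['cover','rack','screw_axis','lever_knob','pointer_tip','half_cover','spray','shaker']),('side',['cover','rack','screw_axis','lever_knob','pointer_tip','half_cover','tip_box','vial','jar'])]:
    snapshot(n); TT,K=T(n)
    for t in ts:
        print(n,t,spot(n,t,TT))
print(read_state()['time_s'])
```

```text
scene cover [(0.76, array([238.7, 289. ,   6.6])), (0.69, array([358.8, 457.6,   3.6])), (0.59, array([518.8, 334.4,   9.6]))]
scene rack [(0.85, array([570.1, -48.9,  82.6]))]
scene screw_axis [(0.68, array([597.6,  86.7,  90.3]))]
scene lever_knob [(0.85, array([564. ,  95.6, 103.2]))]
scene pointer_tip [(0.78, array([559.4,  90.9, 101.9])), (0.3, array([ 365.2, -218.8,   44.6]))]
scene half_cover [(0.74, array([560. ,  93.9, 101.8])), (0.65, array([ 538.1, -316.8,    8.1]))]
scene spray [(0.94, array([728.6, 239.8,  89.6]))]
scene shaker [(0.96, array([6.039e+02, 4.000e-01, 6.270e+01])), (0.17, array([667.2, 409. ,  43.7]))]
side cover [(0.88, array([225.5, 312.5,   5.4])), (0.72, array([504.5, 348.1,   6.2]))]
side rack [(0.73, array([566.5, -51.8,  82.4]))]
side screw_axis [(0.97, array([588.5, 102.1,  92.1]))]
side lever_knob [(0.84, array([556.5, 104.1, 105.7])), (0.72, array([ 727.9, -245.2,   60.8])), (0.57, array([566.6, -53.1,  82.4]))]
side pointer_tip [(0.64, array([552.5, 104.8, 102.2]))]
side half_cover [(0.86, array([ 525.4, -303.2,   11. ])), (0.5, array([547. ,  58.6,  59.4]))]
side tip_box [(0.57, array([ 730. , -241.2,   62.3]))]
side vial [(0.56, array([ 350.6, -200. ,   30.4]))]
side jar [(0.86, array([653.6, 433.2,  50.9]))]
1.1
```

Run:
```python
import cv2
a=cv2.imread('pics/scene0.png')[190:370,230:450]; cv2.imwrite('pics/c1.png',cv2.resize(a,None,fx=3.6,fy=3.3,interpolation=cv2.INTER_CUBIC))
a=cv2.imread('pics/side0.png')[170:400,195:375]; cv2.imwrite('pics/c2.png',cv2.resize(a,None,fx=2.6,fy=2.6,interpolation=cv2.INTER_CUBIC))
```

```text
(no output)
```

View pics/c1.png

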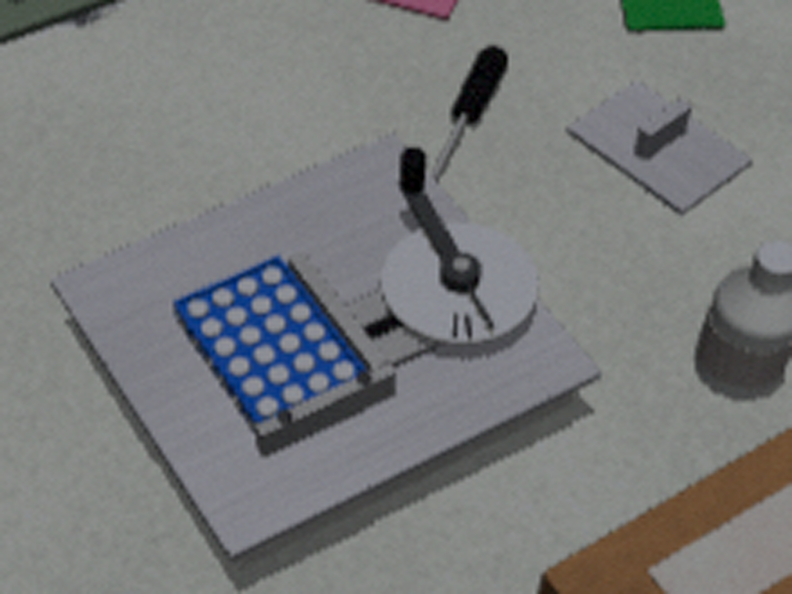

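View pics/c2.png

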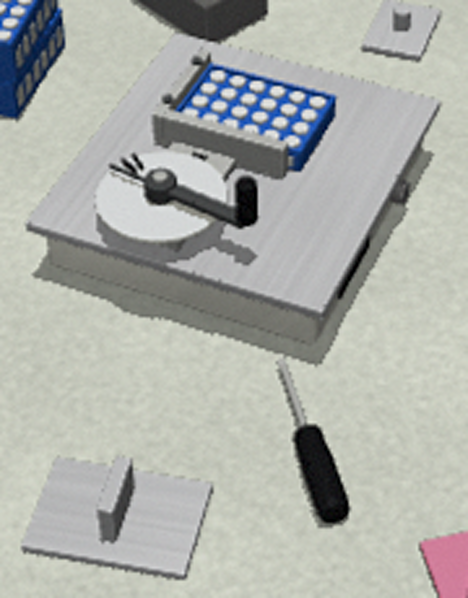

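Run:
```python
from h import *
S=T('scene');D=T('side')
def f(uv,z,c): return np.round(pix2z(np.array(uv),z,*c)[:2],1)
print('plat scene');[print(f(p,62,S)) for p in [(244.7,276.4),(340.6,230.9),(396.1,303.6),(294.4,358.2)]]
print('plat side');[print(f(p,62,D)) for p in [(263.5,184.6),(363.5,209.2),(318,290),(206.5,256.9)]]
print('cov scene');[print(f(p,8,S)) for p in [(387.2,229.4),(407.8,215.2),(438.6,238.8),(419.7,253.6)]]
print('cov side');[print(f(p,8,D)) for p in [(204.2,379.5),(216.9,346.2),(276.5,356.2),(266,391)]]
s=lambda x,y:(230+x/3.6,190+y/3.3)
d=lambda x,y:(195+x/2.6,170+y/2.6)
print('knob top 142',f(s(413,152),142,S),f(d(247,181),142,D))
print('hub',f(s(460,265),110,S),f(d(159,175),110,D))
print('rack tl,tr,br,bl',[f(s(*p),86,S) for p in [(178,305),(282,258),(368,372),(262,422)]],[f(d(*p),86,D) for p in [(212,66),(334,97),(298,150)]])
```

```text
plat scene
[ 443.9 -151.3]
[437.  139.4]
[702.6 137.5]
[ 705.2 -146.2]
plat side
[ 694.9 -135.7]
[ 433.9 -142.6]
[431.4 142.8]
[692.2 147.4]
cov scene
[462.1 284.3]
[447.3 368.7]
[564.  391.9]
[579.7 312.9]
cov side
[558.9 395.5]
[576.3 316.6]
[456.7 292. ]
[440.  372.3]
knob top 142 [511.7 103.1] [510.2 105. ]
hub [598.6  88.9] [595.1  94.6]
rack tl,tr,br,bl [array([519.5, -88.5]), array([517.4,  -5.7]), array([634.6,  -5. ]), array([635.6, -85.9])] [array([632.2, -81.5]), array([512.9, -84. ]), array([513.8,  -4.8])]
```

Run:
```python
from h import *
S=T('scene');D=T('side')
for uv,z in [((50,400),0),((40,335),180),((100,330),100)]: print(pix2z(np.array(uv),z,*S))
for uv,z in [((425,140),0),((430,82),180)]: print(pix2z(np.array(uv),z,*D))
```

```text
[ 491.72957469 -664.6795181     0.        ]
[ 447.74609523 -599.86886676  180.        ]
[ 440.88435246 -503.45047465  100.        ]
[ 398.89268516 -588.50732788    0.        ]
[ 409.39828326 -594.26431952  180.        ]
```

Call:
jog_arm([
  {"x":-0.027,"y":-0.006,"z":0.029},
  {"x":-0.027,"y":-0.006,"z":0.029},
  {"x":-0.027,"y":-0.006,"z":0.029},
  {"x":-0.027,"y":-0.006,"z":0.029},
  {"x":-0.027,"y":-0.006,"z":0.029},
])

```text
invalid input at $.plan[0]: expected keys ax, ay, az, x, y, z, jaw
```

Call:
jog_arm([
  {"x":-0.027,"y":-0.006,"z":0.029},
  {"x":-0.027,"y":-0.006,"z":0.029},
  {"x":-0.027,"y":-0.006,"z":0.029},
  {"x":-0.027,"y":-0.006,"z":0.029},
  {"x":-0.027,"y":-0.006,"z":0.029},
])

```text
invalid input at $.plan[0]: expected keys ax, ay, az, x, y, z, jaw
```

Call:
jog_arm([
  {"ax":0,"ay":0,"az":0,"jaw":60,"x":-0.027,"y":-0.006,"z":0.029},
  {"ax":0,"ay":0,"az":0,"jaw":60,"x":-0.027,"y":-0.006,"z":0.029},
  {"ax":0,"ay":0,"az":0,"jaw":60,"x":-0.027,"y":-0.006,"z":0.029},
  {"ax":0,"ay":0,"az":0,"jaw":60,"x":-0.027,"y":-0.006,"z":0.029},
  {"ax":0,"ay":0,"az":0,"jaw":60,"x":-0.027,"y":-0.006,"z":0.029},
])

```text
time_s: 1.52
tool_pos: [254.5, -385.8, 261.6]
orientation: [[0.258, 0.0, 0.966], [-0.966, -0.0, 0.258], [0.0, -1.0, 0.0]]
ft_force: [1.7, -0.6, 0.5]
gripper_width: 51.3
```

Call:
jog_arm([
  {"ax":0,"ay":0,"az":0,"jaw":60,"x":-0.027,"y":-0.006,"z":0.029},
  {"ax":0,"ay":0,"az":0,"jaw":60,"x":-0.027,"y":-0.006,"z":0.029},
  {"ax":0,"ay":0,"az":0,"jaw":60,"x":-0.027,"y":-0.006,"z":0.029},
  {"ax":0,"ay":0,"az":0,"jaw":60,"x":-0.027,"y":-0.006,"z":0.029},
  {"ax":0,"ay":0,"az":0,"jaw":60,"x":-0.027,"y":-0.006,"z":0.029},
])

```text
time_s: 1.93
tool_pos: [359.7, -217.8, 291.8]
orientation: [[0.259, 0.0, 0.966], [-0.966, -0.0, 0.259], [0.0, -1.0, 0.0]]
ft_force: [1.7, -0.2, 0.3]
gripper_width: 51.3
```

Run:
```python
from h import *
s=read_state();print(s['time_s'],s['tool_pos'],s['orientation'],s['qpos'],s['gripper_width'])
```

```text
1.9333 [ 359.67633823 -217.76842482  291.7768687 ] [[ 2.58612998e-01  3.74496932e-04  9.65980940e-01]
 [-9.65980987e-01 -1.30986352e-04  2.58613062e-01]
 [ 2.23380117e-04 -9.99999921e-01  3.27882143e-04]] [ 4.66793945e-01  3.98362827e-01  2.45032821e-03  1.89739115e+00
 -1.34036847e-03  8.45446932e-01 -8.39268986e-01] 51.30609900996337
```

Call:
jog_arm([
  {"ax":0,"ay":5,"az":0,"jaw":60,"x":-0.033,"y":0,"z":0.022},
  {"ax":0,"ay":5,"az":0,"jaw":60,"x":-0.033,"y":0,"z":0.022},
  {"ax":0,"ay":5,"az":0,"jaw":60,"x":-0.033,"y":0,"z":0.022},
  {"ax":0,"ay":0,"az":0,"jaw":60,"x":-0.034,"y":0,"z":0.016},
  {"ax":0,"ay":0,"az":0,"jaw":60,"x":-0.034,"y":0,"z":0.016},
])

```text
time_s: 2.35
tool_pos: [439.1, -41.1, 291.5]
orientation: [[0.001, 0.0, 1.0], [-1.0, -0.0, 0.001], [0.0, -1.0, 0.0]]
ft_force: [0.9, -0.4, 0.1]
gripper_width: 51.6
```

Call:
jog_arm([
  {"ax":0,"ay":0,"az":0,"jaw":60,"x":-0.034,"y":0,"z":0.016},
  {"ax":0,"ay":0,"az":0,"jaw":60,"x":-0.034,"y":0,"z":0.016},
  {"ax":0,"ay":0,"az":0,"jaw":60,"x":-0.034,"y":0,"z":0.016},
  {"ax":0,"ay":0,"az":0,"jaw":60,"x":0,"y":0,"z":0},
])

```text
time_s: 2.68
tool_pos: [488.0, 65.5, 290.8]
orientation: [[0.008, 0.0, 1.0], [-1.0, 0.003, 0.008], [-0.003, -1.0, 0.0]]
ft_force: [-0.0, 0.8, -0.7]
gripper_width: 51.3
```

Run:
```python
from h import *
TT,K=T('wrist'); save('wrist','w1.png'); np.save('w1T.npy',TT); print(read_state()['tool_pos'],TT[:3,3])
for t in ['lever_knob','pointer_tip','screw_axis','rack','cover']: print(t,spot('wrist',t,TT))
```

```text
[486.99805777  62.06834337 290.84832929] [568.85324407  65.77755543 433.34194229]
lever_knob [(0.7, array([569.8,  94.2, 102.6]))]
pointer_tip [(0.61, array([571.4,  96.5, 101. ]))]
screw_axis [(0.72, array([593.5,  91.4,  87.3]))]
rack [(0.93, array([583.7, -49.4,  85.7]))]
cover [(0.93, array([260.5, 282.5,   5.6])), (0.82, array([362.5, 450.9,   6.7])), (0.6, array([515.1, 335.5,   8.2]))]
```

View pics/w1.png

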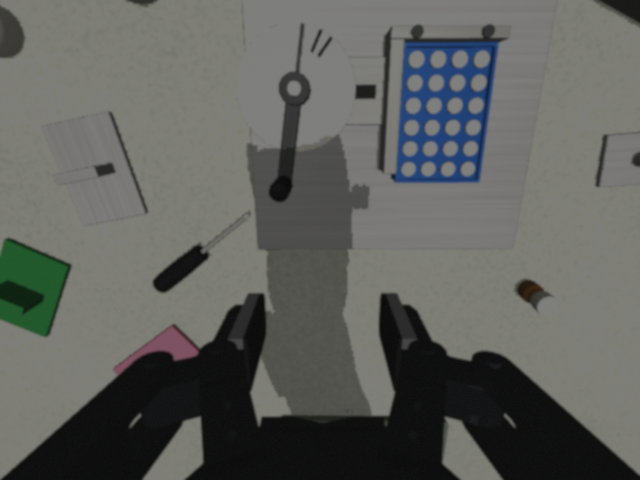

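Run:
```python
from h import *
TT=np.load('w1T.npy');K=T('wrist')[1]
f=lambda u,v,z:np.round(pix2z(np.array([u,v]),z,TT,K)[:2],1)
print('knobtop',f(279,189,142),'hub',f(294,88,110))
print('rack',[f(*p,86) for p in [(405,42),(497,42),(480,182),(396,182)]])
print('fence tops side',f(405,38,96),f(391,170,96),'end',f(510,37,96))
print('plat',f(258,249,62),f(514,248,62))
print('cover top z8',[f(*p,8) for p in [(43,126),(110,112),(146,213),(85,226)]])
im=cv2.imread('pics/w1.png')
cv2.imwrite('pics/w1a.png',cv2.resize(im[10:230,220:540],None,fx=2.5,fy=2.5,interpolation=cv2.INTER_CUBIC))
```

```text
knobtop [515.2 102.1] hub [596.3  90.7]
rack [array([636.8,  -6.2]), array([637.5, -87.4]), array([513.8, -91.2]), array([513. ,  -7.6])]
fence tops side [637.8  -3.9] [5.26e+02 1.00e-01] end [639.4 -93.5]
plat [431.7 137.9] [ 435.8 -151.7]
cover top z8 [array([561.6, 391. ]), array([577.7, 310.3]), array([458.5, 286.7]), array([440.7, 366.9])]
```

View pics/w1a.png

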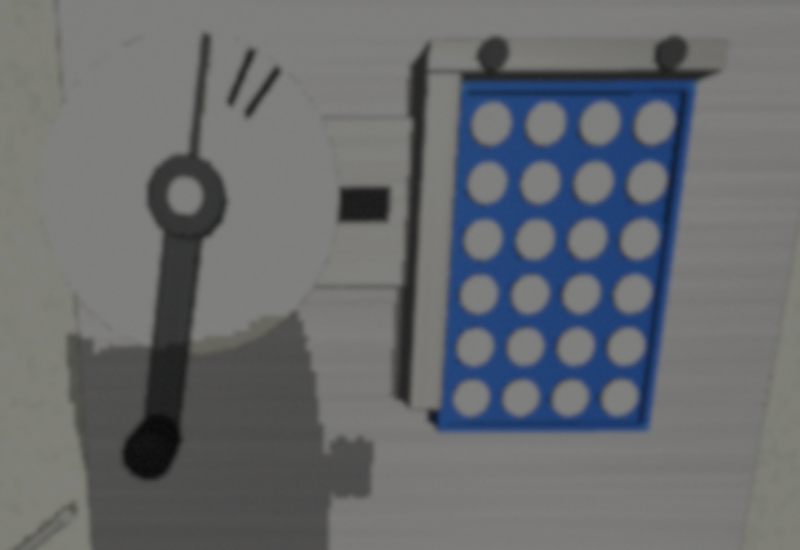

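Call:
jog_arm([
  {"ax":0,"ay":0,"az":0,"jaw":60,"x":-0.02,"y":0.01,"z":0.013},
  {"ax":0,"ay":0,"az":0,"jaw":60,"x":-0.02,"y":0.03,"z":0.012},
  {"ax":0,"ay":0,"az":0,"jaw":60,"x":0,"y":0.04,"z":0},
  {"ax":0,"ay":0,"az":0,"jaw":60,"x":0,"y":0.04,"z":0},
  {"ax":0,"ay":0,"az":0,"jaw":60,"x":0,"y":0.0,"z":0},
])

```text
time_s: 3.4
tool_pos: [508.9, 97.9, 166.1]
orientation: [[0.0, -0.008, 1.0], [-1.0, -0.002, 0.0], [0.002, -1.0, -0.008]]
ft_force: [-1.4, -1.0, -0.3]
gripper_width: 51.2
```

Run:
```python
from h import *
TT,K=T('wrist'); save('wrist','w2.png'); np.save('w2T.npy',TT); print(read_state()['tool_pos'],read_state()['orientation'])
im=cv2.imread('pics/w2.png')
cv2.imwrite('pics/w2a.png',im)
print(w2p([512.5,102.5,142],TT,K),w2p([512.5,102.5,102],TT,K))
```

```text
[510.17802838  97.88209421 169.76355328] [[-2.26540438e-04 -4.93229323e-03  9.99987811e-01]
 [-9.99999146e-01 -1.28594425e-03 -2.32885738e-04]
 [ 1.28707724e-03 -9.99987009e-01 -4.93199770e-03]]
[312.64135037 277.58076763] [314.09399468 250.30754394]
```

View pics/w2.png

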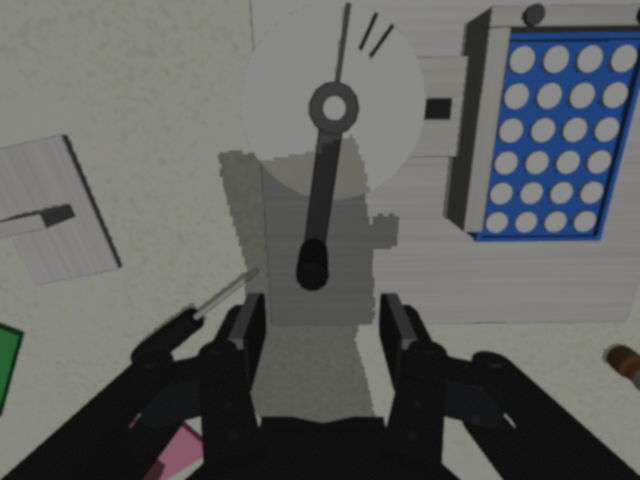

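Call:
jog_arm([
  {"ax":0,"ay":0,"az":0,"jaw":60,"x":-0.004,"y":0.02,"z":0.002},
  {"ax":0,"ay":0,"az":0,"jaw":60,"x":0,"y":0.02,"z":0},
  {"ax":0,"ay":0,"az":0,"jaw":60,"x":0,"y":0.02,"z":0},
  {"ax":0,"ay":0,"az":0,"jaw":60,"x":0,"y":0,"z":0},
  {"ax":0,"ay":0,"az":0,"jaw":60,"x":0,"y":0.0,"z":0},
])

```text
time_s: 3.87
tool_pos: [514.1, 102.5, 113.3]
orientation: [[0.0, 0.001, 1.0], [-1.0, 0.0, 0.0], [-0.0, -1.0, 0.001]]
ft_force: [0.2, -0.0, -0.3]
gripper_width: 51.2
```

Run:
```python
from h import *
TT,K=T('wrist'); save('wrist','w3.png'); s=read_state();print(s['tool_pos'],s['ft_force'])
```

```text
[514.36018646 102.69605248 113.66797679] [-0.33892649  0.00651633 -0.42075161]
```

View pics/w3.png

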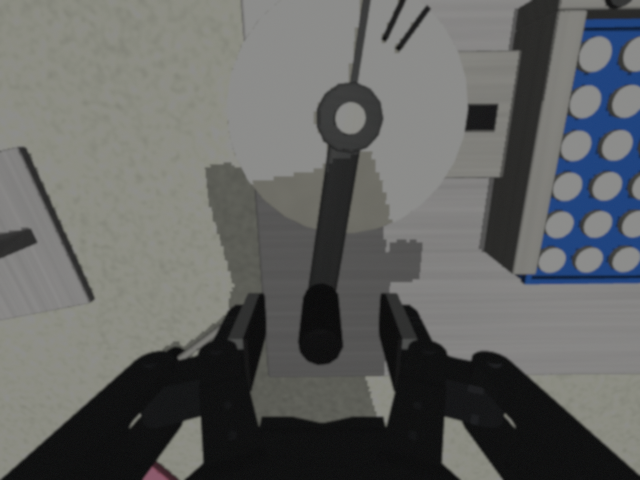

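Call:
jog_arm([
  {"ax":0,"ay":0,"az":0,"jaw":30,"x":0,"y":0.003,"z":-0.001},
  {"ax":0,"ay":0,"az":0,"jaw":10,"x":0,"y":0,"z":0},
  {"ax":0,"ay":0,"az":0,"jaw":10,"x":0,"y":0,"z":0},
  {"ax":0,"ay":0,"az":0,"jaw":10,"x":0,"y":0,"z":0},
  {"ax":0,"ay":0,"az":0,"jaw":10,"x":0,"y":0.0,"z":0},
])

```text
time_s: 4.33
tool_pos: [512.6, 102.9, 109.1]
orientation: [[0.001, 0.001, 1.0], [-1.0, 0.0, 0.001], [-0.0, -1.0, 0.001]]
ft_force: [-3.5, -0.6, 9.0]
gripper_width: 16.6
```

Call:
jog_arm([
  {"ax":0,"ay":4.6,"az":0,"jaw":10,"x":-0.0067,"y":0,"z":0.0012},
  {"ax":0,"ay":4.6,"az":0,"jaw":10,"x":-0.0067,"y":0,"z":0.0012},
  {"ax":0,"ay":4.6,"az":0,"jaw":10,"x":-0.0067,"y":0,"z":0.0012},
  {"ax":0,"ay":4.6,"az":0,"jaw":10,"x":-0.0067,"y":0,"z":0.0012},
  {"ax":0,"ay":4.6,"az":0,"jaw":10,"x":-0.0067,"y":0,"z":0.0012},
])

```text
time_s: 4.75
tool_pos: [523.6, 134.7, 109.1]
orientation: [[-0.394, -0.0, 0.919], [-0.919, -0.0, -0.394], [0.0, -1.0, 0.0]]
ft_force: [-4.1, -5.5, 9.2]
gripper_width: 16.5
```

Call:
jog_arm([
  {"ax":0,"ay":0,"az":0,"jaw":10,"x":0,"y":0,"z":0},
  {"ax":0,"ay":0,"az":0,"jaw":10,"x":0,"y":0,"z":0},
  {"ax":0,"ay":0,"az":0,"jaw":10,"x":0,"y":0,"z":0},
])

```text
time_s: 5.0
tool_pos: [523.4, 134.4, 109.1]
orientation: [[-0.39, -0.0, 0.921], [-0.921, -0.001, -0.39], [0.001, -1.0, -0.0]]
ft_force: [-4.5, -4.0, 11.8]
gripper_width: 16.4
```

Run:
```python
from h import *
TT,K=T('wrist'); save('wrist','w4.png'); s=read_state();print(s['time_s'],s['tool_pos'],s['ft_force'],s['wrist_torque'])
v=s['tool_pos'][:2]-np.array([596.5,91]);print(np.hypot(*v),np.pi-np.arctan2(v[1],v[0]))
```

```text
5.05 [523.40152333 134.35141041 109.0701873 ] [-4.66174564 -3.41001225 10.4086306 ] [-0.90430135  0.89987231  0.26819161]
84.98665822308331 0.5352971652752592
```

View pics/w4.png

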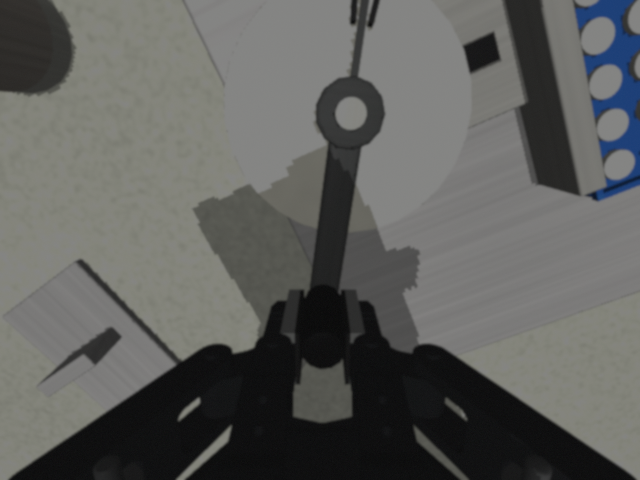

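Call:
jog_arm([
  {"ax":0,"ay":0,"az":0,"jaw":10,"x":0,"y":0,"z":0},
  {"ax":0,"ay":0,"az":0,"jaw":10,"x":0,"y":0,"z":0},
  {"ax":0,"ay":0,"az":0,"jaw":10,"x":0,"y":0,"z":0},
  {"ax":0,"ay":0,"az":0,"jaw":10,"x":0,"y":0,"z":0},
  {"ax":0,"ay":0,"az":0,"jaw":10,"x":0,"y":0,"z":0},
])

```text
time_s: 5.47
tool_pos: [523.4, 134.3, 109.1]
orientation: [[-0.39, -0.0, 0.921], [-0.921, -0.0, -0.39], [0.0, -1.0, -0.0]]
ft_force: [-5.4, -4.0, 10.3]
gripper_width: 16.5
```

Call:
jog_arm([
  {"ax":0,"ay":0,"az":0,"jaw":10,"x":0,"y":0,"z":0},
  {"ax":0,"ay":0,"az":0,"jaw":10,"x":0,"y":0,"z":0},
  {"ax":0,"ay":0,"az":0,"jaw":10,"x":0,"y":0,"z":0},
  {"ax":0,"ay":0,"az":0,"jaw":10,"x":0,"y":0,"z":0},
  {"ax":0,"ay":0,"az":0,"jaw":10,"x":0,"y":0,"z":0},
])

```text
time_s: 5.88
tool_pos: [523.4, 134.3, 109.1]
orientation: [[-0.39, -0.0, 0.921], [-0.921, -0.0, -0.39], [0.0, -1.0, -0.0]]
ft_force: [-5.0, -4.2, 10.4]
gripper_width: 16.5
```

Call:
jog_arm([
  {"ax":0,"ay":0,"az":0,"jaw":10,"x":0,"y":0,"z":0},
  {"ax":0,"ay":0,"az":0,"jaw":10,"x":0,"y":0,"z":0},
  {"ax":0,"ay":0,"az":0,"jaw":10,"x":0,"y":0,"z":0},
  {"ax":0,"ay":0,"az":0,"jaw":10,"x":0,"y":0,"z":0},
  {"ax":0,"ay":0,"az":0,"jaw":10,"x":0,"y":0,"z":0},
])

```text
time_s: 6.3
tool_pos: [523.4, 134.3, 109.1]
orientation: [[-0.39, -0.0, 0.921], [-0.921, -0.0, -0.39], [0.0, -1.0, -0.0]]
ft_force: [-4.8, -4.9, 10.9]
gripper_width: 16.5
```

Call:
jog_arm([
  {"ax":0,"ay":0,"az":0,"jaw":10,"x":0,"y":0,"z":0},
  {"ax":0,"ay":0,"az":0,"jaw":10,"x":0,"y":0,"z":0},
  {"ax":0,"ay":0,"az":0,"jaw":10,"x":0,"y":0,"z":0},
  {"ax":0,"ay":0,"az":0,"jaw":10,"x":0,"y":0,"z":0},
  {"ax":0,"ay":0,"az":0,"jaw":10,"x":0,"y":0,"z":0},
])

```text
time_s: 6.72
tool_pos: [523.4, 134.3, 109.1]
orientation: [[-0.39, -0.0, 0.921], [-0.921, -0.0, -0.39], [0.0, -1.0, -0.0]]
ft_force: [-4.5, -3.7, 10.1]
gripper_width: 16.4
```

Run:
```python
from h import *
TT,K=T('wrist'); save('wrist','w5.png'); a=cv2.imread('pics/w4.png').astype(int)-cv2.imread('pics/w5.png'); print(abs(a).mean(),abs(a).max())
```

```text
0.6659700520833334 31
```

Call:
jog_arm([
  {"ax":0,"ay":-4.6,"az":0,"jaw":10,"x":0.0067,"y":0,"z":-0.0006},
  {"ax":0,"ay":-4.6,"az":0,"jaw":10,"x":0.0067,"y":0,"z":-0.0006},
  {"ax":0,"ay":-4.6,"az":0,"jaw":10,"x":0.0067,"y":0,"z":-0.0006},
  {"ax":0,"ay":-4.6,"az":0,"jaw":10,"x":0.0067,"y":0,"z":-0.0006},
  {"ax":0,"ay":-4.6,"az":0,"jaw":10,"x":0.0067,"y":0,"z":-0.0006},
])

```text
time_s: 7.18
tool_pos: [512.6, 102.9, 109.1]
orientation: [[0.005, 0.0, 1.0], [-1.0, 0.0, 0.005], [-0.0, -1.0, 0.0]]
ft_force: [-2.2, -0.6, 11.0]
gripper_width: 16.3
```

Call:
jog_arm([
  {"ax":0,"ay":0,"az":0,"jaw":10,"x":0,"y":0,"z":0},
  {"ax":0,"ay":0,"az":0,"jaw":10,"x":0,"y":0,"z":0},
  {"ax":0,"ay":0,"az":0,"jaw":60,"x":0,"y":0,"z":0},
  {"ax":0,"ay":0,"az":0,"jaw":60,"x":0,"y":0,"z":0},
  {"ax":0,"ay":0,"az":0,"jaw":60,"x":0,"y":0,"z":0},
])

```text
time_s: 7.6
tool_pos: [512.9, 103.2, 108.5]
orientation: [[0.001, 0.0, 1.0], [-1.0, 0.0, 0.001], [-0.0, -1.0, 0.0]]
ft_force: [-0.4, 0.3, -0.2]
gripper_width: 50.5
```

Call:
jog_arm([
  {"ax":0,"ay":0,"az":0,"jaw":60,"x":0,"y":0,"z":0},
  {"ax":0,"ay":0,"az":0,"jaw":60,"x":0,"y":0,"z":0},
  {"ax":0,"ay":0,"az":0,"jaw":60,"x":0,"y":0,"z":0},
])

```text
time_s: 7.85
tool_pos: [512.8, 103.2, 108.3]
orientation: [[0.001, -0.0, 1.0], [-1.0, 0.0, 0.001], [-0.0, -1.0, -0.0]]
ft_force: [-0.4, 0.2, -0.6]
gripper_width: 51.3
```

Run:
```python
from h import *
TT,K=T('wrist'); save('wrist','w6.png'); s=read_state();print(s['time_s'],s['tool_pos'],s['ft_force'],s['gripper_width'])
```

```text
7.9 [512.76646293 103.19438752 108.31204475] [ 0.5860133  -0.18166187 -0.41284889] 51.229130893237254
```

View pics/w6.png

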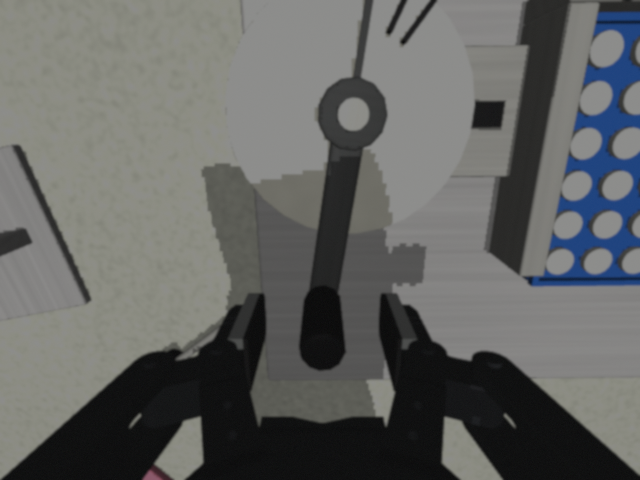

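Call:
jog_arm([
  {"ax":0,"ay":0,"az":0,"jaw":60,"x":0,"y":-0.03,"z":0},
  {"ax":0,"ay":0,"az":0,"jaw":60,"x":0,"y":-0.04,"z":0},
  {"ax":0,"ay":0,"az":0,"jaw":60,"x":0.02,"y":-0.03,"z":0.02},
  {"ax":0,"ay":0,"az":0,"jaw":60,"x":0.03,"y":-0.02,"z":0.02},
  {"ax":0,"ay":0,"az":0,"jaw":60,"x":0.03,"y":-0.02,"z":0.02},
])

```text
time_s: 8.32
tool_pos: [573.5, 22.5, 250.4]
orientation: [[0.002, 0.002, 1.0], [-1.0, 0.0, 0.002], [-0.0, -1.0, 0.002]]
ft_force: [0.7, 0.3, -1.2]
gripper_width: 51.4
```

Call:
jog_arm([
  {"ax":0,"ay":0,"az":0,"jaw":60,"x":0.03,"y":-0.02,"z":0.02},
  {"ax":0,"ay":0,"az":0,"jaw":60,"x":0.02,"y":-0.01,"z":0.01},
  {"ax":0,"ay":0,"az":0,"jaw":60,"x":0,"y":0,"z":0},
  {"ax":0,"ay":0,"az":0,"jaw":60,"x":0,"y":0,"z":0},
  {"ax":0,"ay":0,"az":0,"jaw":60,"x":0,"y":0,"z":0},
])

```text
time_s: 8.73
tool_pos: [602.5, -26.0, 277.9]
orientation: [[0.001, -0.001, 1.0], [-1.0, 0.001, 0.001], [-0.001, -1.0, -0.001]]
ft_force: [0.2, -0.1, -0.8]
gripper_width: 51.4
```

Run:
```python
from h import *
TT,K=T('wrist'); save('wrist','w7.png'); np.save('w7T.npy',TT); s=read_state();print(s['time_s'],s['tool_pos'])
im=cv2.imread('pics/w7.png')
cv2.imwrite('pics/w7a.png',cv2.resize(im,None,fx=1.25,fy=1.25,interpolation=cv2.INTER_CUBIC))
for t in ['rack','screw_axis']: print(t,spot('wrist',t,TT))
```

```text
8.7833 [602.46252198 -25.70138204 277.86592534]
rack [(0.79, array([582.6, -45. ,  81.7]))]
screw_axis [(0.94, array([592.5,  88.9,  82.2]))]
```

View pics/w7a.png

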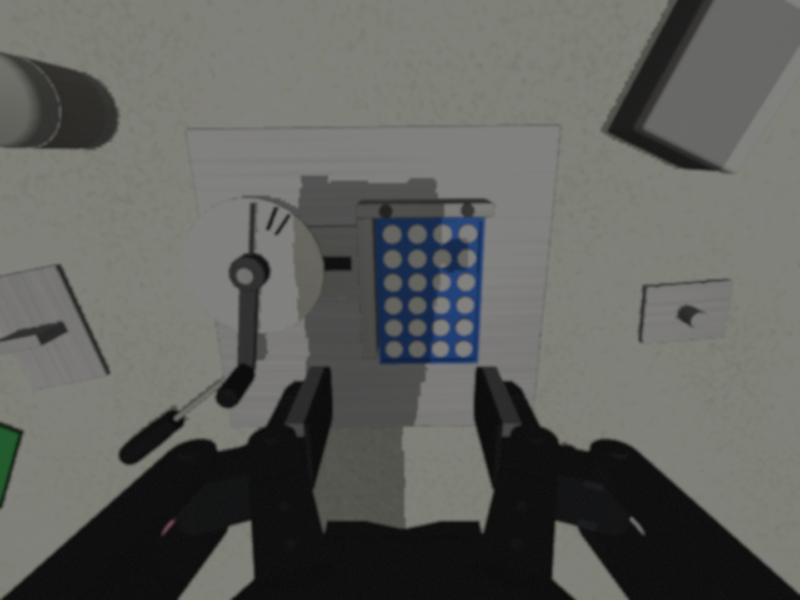

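Run:
```python
from h import *
TT=np.load('w7T.npy');K=T('wrist')[1]
im=cv2.imread('pics/w7.png').astype(int)
m=((im[:,:,0]-im[:,:,2])>45).astype(np.uint8)
m=cv2.morphologyEx(m,cv2.MORPH_OPEN,np.ones((2,2)))
n,l,st,c=cv2.connectedComponentsWithStats(m); k=1+np.argmax(st[1:,4]); print(st[k])
ys,xs=np.where(l==k)
h=cv2.convexHull(np.c_[xs,ys].astype(np.float32)).reshape(-1,2)
W=np.array([pix2z(p,86,TT,K)[:2] for p in h],np.float32)
r=cv2.minAreaRect(W);print(r); print(cv2.boxPoints(r))
f=lambda u,v,z:np.round(pix2z(np.array([u,v])/1.25,z,TT,K)[:2],1)
print('plat far',f(188,128,62),f(559,125,62),'near',f(230,427,62),f(533,427,62))
a=im[150:300,270:410].astype(np.uint8); cv2.imwrite('pics/w7b.png',cv2.resize(a*1,None,fx=4,fy=4,interpolation=cv2.INTER_CUBIC))
```

```text
[ 302  175   87  117 4396]
((573.8656005859375, -48.74245071411133), (122.95574951171875, 82.7677993774414), 0.7646551728248596)
[[511.84088   -8.18268 ]
 [512.9455   -90.94311 ]
 [635.8903   -89.30222 ]
 [634.7857    -6.541794]]
plat far [700.7 138.5] [ 703.5 -145.7] near [432.6 139.1] [ 433.3 -152. ]
```

View pics/w7b.png

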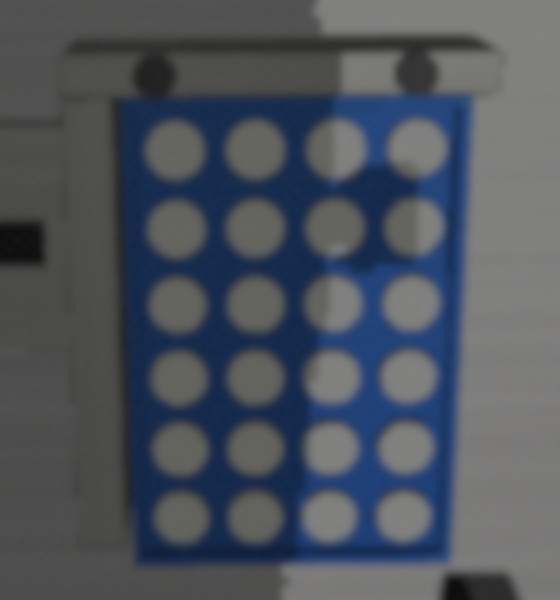

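Run:
```python
from h import *
TT=np.load('w7T.npy');K=T('wrist')[1]
f=lambda x,y,z:np.round(pix2z(np.array([270+x/4,150+y/4]),z,TT,K)[:2],1)
print('side in',f(113,100,96),f(129,547,96),'outer',f(62,98,96),f(82,547,96))
print('end inner',f(115,97,96),f(495,96,96),'outer',f(68,52,96),f(495,52,96))
im=cv2.imread('pics/w7.png').astype(int)
for v in (200,230,260,280): print(v,im[v,284:310].sum(1))
for u in (308,318,340,360,375): print(u,im[160:184,u].sum(1))
```

```text
side in [636.8  -4.2] [522.6  -6.1] outer [637.2   7.6] [522.6   6. ]
end inner [637.5  -4.6] [637.9 -92.3] outer [647.7   5.9] [647.9 -91.7]
200 [218 212 212 225 229 232 232 236 235 237 237 233 229 213 178 137 129 137
 141 140 140 143 145 146 154 170]
230 [223 220 223 227 226 224 225 225 227 228 230 228 227 222 206 175 138 127
 131 140 134 133 150 172 217 253]
260 [232 229 227 228 220 217 217 221 219 220 220 224 225 222 219 205 173 135
 128 134 135 131 138 170 222 263]
280 [234 234 234 234 232 228 221 219 218 219 219 220 223 222 222 216 199 181
 174 174 155 133 134 158 206 253]
308 [170 148 139 134 119 107 104 103 100 102 104 103 103 111 125 139 145 148
 149 149 163 194 230 259]
318 [161 148 154 194 221 235 232 234 234 234 236 232 220 200 173 154 147 148
 145 152 169 204 245 273]
340 [158 145 158 193 217 228 228 231 229 228 231 228 214 192 166 149 143 137
 145 146 147 157 180 207]
360 [162 154 212 295 346 363 366 363 367 365 363 357 335 290 247 228 218 222
 231 235 238 258 289 320]
375 [154 140 146 160 165 161 162 162 161 162 162 164 172 192 216 229 229 234
 243 276 331 368 382 385]
```

```bash
cat >> h.py <<'E'
def legs(dw,dyaw,n):
    """world shift dw (m), world yaw dyaw (deg) in n rows -> rows (tool axes)"""
    s=read_state(); R=np.array(s['orientation'])
    a=-np.radians(dyaw)/n
    for i in range(n):
        print(np.round(R.T@(np.array(dw)/n),4),'ay',round(np.degrees(a),2))
        R=R@cv2.Rodrigues(np.array([0,a,0.]))[0]
E
python3 -c "
from h import *
print(read_state()['qpos'])
legs([-.0925,.364,-.045],101.1,15)"
```

```text
[-0.03341444  0.70998558  0.05040851  1.29446297 -0.03662221  1.13867917
 -1.54842142]
[-0.0243  0.003  -0.0061] ay -6.74
[-0.0248  0.003  -0.0032] ay -6.74
[-0.025   0.003  -0.0003] ay -6.74
[-0.0249  0.003   0.0027] ay -6.74
[-0.0244  0.003   0.0056] ay -6.74
[-0.0236  0.003   0.0084] ay -6.74
[-0.0224  0.003   0.0111] ay -6.74
[-0.021   0.003   0.0137] ay -6.74
[-0.0192  0.003   0.016 ] ay -6.74
[-0.0172  0.003   0.0182] ay -6.74
[-0.015   0.003   0.0201] ay -6.74
[-0.0125  0.003   0.0217] ay -6.74
[-0.0099  0.003   0.023 ] ay -6.74
[-0.0071  0.003   0.024 ] ay -6.74
[-0.0042  0.003   0.0247] ay -6.74
```

Call:
jog_arm([
  {"ax":0,"ay":-6.74,"az":0,"jaw":60,"x":-0.0243,"y":0.003,"z":-0.006},
  {"ax":0,"ay":-6.74,"az":0,"jaw":60,"x":-0.0248,"y":0.003,"z":-0.003},
  {"ax":0,"ay":-6.74,"az":0,"jaw":60,"x":-0.025,"y":0.003,"z":0},
  {"ax":0,"ay":-6.74,"az":0,"jaw":60,"x":-0.025,"y":0.003,"z":0.003},
  {"ax":0,"ay":-6.74,"az":0,"jaw":60,"x":-0.0244,"y":0.003,"z":0.0056},
])

```text
time_s: 9.3
tool_pos: [572.4, 96.7, 263.2]
orientation: [[0.561, -0.0, 0.828], [-0.828, 0.0, 0.561], [-0.0, -1.0, 0.0]]
ft_force: [-0.6, -0.2, -0.4]
gripper_width: 51.2
```

Call:
jog_arm([
  {"ax":0,"ay":-6.74,"az":0,"jaw":60,"x":-0.0236,"y":0.003,"z":0.0084},
  {"ax":0,"ay":-6.74,"az":0,"jaw":60,"x":-0.0224,"y":0.003,"z":0.011},
  {"ax":0,"ay":-6.74,"az":0,"jaw":60,"x":-0.021,"y":0.003,"z":0.0137},
  {"ax":0,"ay":-6.74,"az":0,"jaw":60,"x":-0.019,"y":0.003,"z":0.016},
  {"ax":0,"ay":-6.74,"az":0,"jaw":60,"x":-0.017,"y":0.003,"z":0.018},
])

```text
time_s: 9.72
tool_pos: [541.9, 217.6, 248.2]
orientation: [[0.926, -0.0, 0.377], [-0.377, 0.0, 0.926], [-0.0, -1.0, 0.0]]
ft_force: [1.3, -0.1, -0.1]
gripper_width: 51.3
```

Call:
jog_arm([
  {"ax":0,"ay":-6.74,"az":0,"jaw":60,"x":-0.015,"y":0.003,"z":0.02},
  {"ax":0,"ay":-6.74,"az":0,"jaw":60,"x":-0.0125,"y":0.003,"z":0.0217},
  {"ax":0,"ay":-6.74,"az":0,"jaw":60,"x":-0.01,"y":0.003,"z":0.023},
  {"ax":0,"ay":-6.74,"az":0,"jaw":60,"x":-0.007,"y":0.003,"z":0.024},
  {"ax":0,"ay":-6.74,"az":0,"jaw":60,"x":-0.0042,"y":0.003,"z":0.0247},
])

```text
time_s: 10.13
tool_pos: [511.1, 338.8, 233.2]
orientation: [[0.98, -0.0, -0.2], [0.2, 0.0, 0.98], [-0.0, -1.0, 0.0]]
ft_force: [0.5, 0.3, 0.4]
gripper_width: 51.4
```

Call:
jog_arm([
  {"ax":0,"ay":0,"az":0,"jaw":60,"x":0,"y":0,"z":0},
  {"ax":0,"ay":0,"az":0,"jaw":60,"x":0,"y":0,"z":0},
  {"ax":0,"ay":0,"az":0,"jaw":60,"x":0,"y":0,"z":0},
])

```text
time_s: 10.38
tool_pos: [512.0, 337.0, 233.2]
orientation: [[0.981, -0.0, -0.193], [0.193, -0.0, 0.981], [-0.0, -1.0, -0.0]]
ft_force: [0.5, -0.5, -0.2]
gripper_width: 51.0
```

Run:
```python
from h import *
TT,K=T('wrist'); save('wrist','w8.png'); np.save('w8T.npy',TT); s=read_state();print(s['time_s'],s['tool_pos'],s['orientation'],s['qpos'])
print(spot('wrist','cover',TT))
```

```text
10.4333 [512.26696275 336.66219407 233.40819042] [[ 9.81404035e-01  2.64307447e-04 -1.91953249e-01]
 [ 1.91953347e-01 -4.14086996e-04  9.81403964e-01]
 [ 1.79907031e-04 -9.99999879e-01 -4.57121348e-04]] [-0.44899273  0.78630842 -0.4068516   1.32294673  0.32081077  1.09655253
 -0.70195991]
[(0.74, array([231.6, 304.5,   6.7])), (0.67, array([362.5, 458.2,   7.7])), (0.61, array([509.2, 345.7,   9.4]))]
```

View pics/w8.png

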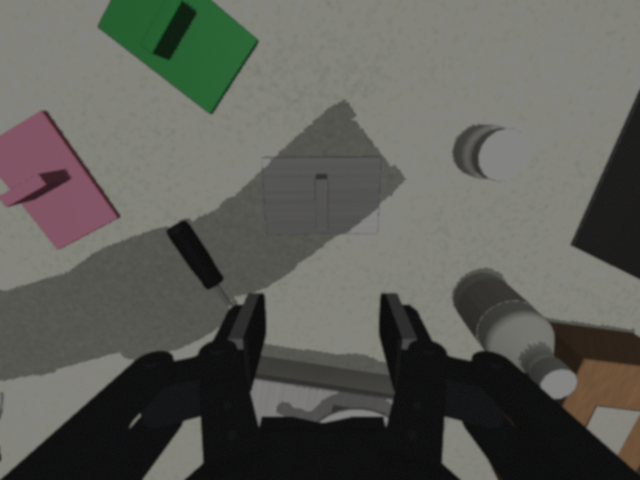

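Run:
```python
from h import *
TT=np.load('w8T.npy');K=T('wrist')[1]
im=cv2.imread('pics/w8.png')
a=np.clip(im[145:250,250:395].astype(int)*2-60,0,255).astype(np.uint8); cv2.imwrite('pics/w8b.png',cv2.resize(a,None,fx=5.5,fy=5.5,interpolation=cv2.INTER_CUBIC))
```

```text
(no output)
```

View pics/w8b.png

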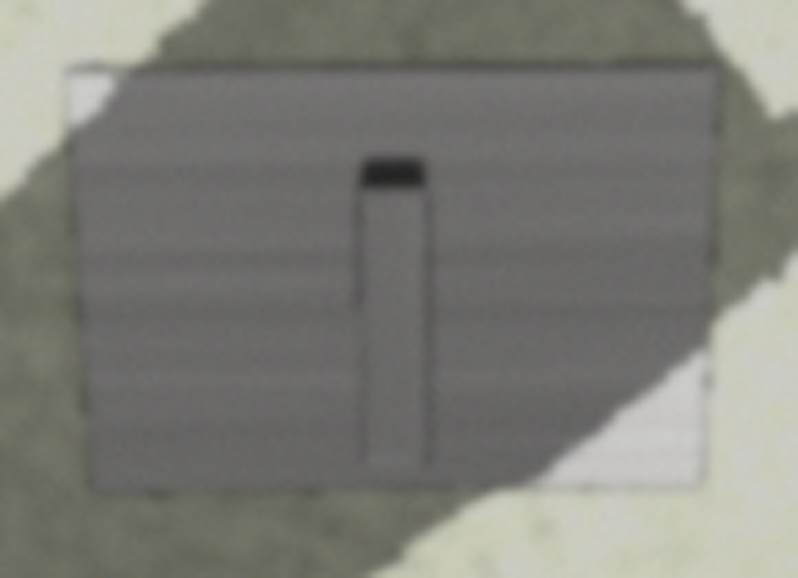

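Run:
```python
from h import *
TT=np.load('w8T.npy');K=T('wrist')[1]
s=read_state();R=s['orientation'];p=s['tool_pos']
f=lambda x,y,z:np.round(R.T@(pix2z(np.array([250+x/5.5,145+y/5.5]),z,TT,K)-p),1)
for q in [(68,68),(717,66),(704,488),(92,488)]: print('plate (tool)',f(*q,8))
for q in [(360,187),(424,187),(430,465),(360,465)]: print('bartop (tool)',f(*q,44))
```

```text
plate (tool) [-62.  225.4  46.4]
plate (tool) [ 59.7 225.5  47. ]
plate (tool) [ 61.6 225.5 -36. ]
plate (tool) [-61.5 225.5 -36.2]
bartop (tool) [ -6.7 189.5  29.9]
bartop (tool) [  4.4 189.5  29.9]
bartop (tool) [  5.8 189.5 -20.3]
bartop (tool) [ -6.9 189.5 -20.3]
```

Call:
jog_arm([
  {"ax":0,"ay":0,"az":0,"jaw":60,"x":-0.0007,"y":0.03,"z":0.005},
  {"ax":0,"ay":0,"az":0,"jaw":60,"x":0,"y":0.038,"z":0},
  {"ax":0,"ay":0,"az":0,"jaw":60,"x":0,"y":0.038,"z":0},
  {"ax":0,"ay":0,"az":0,"jaw":60,"x":0,"y":0.034,"z":0},
  {"ax":0,"ay":0,"az":0,"jaw":60,"x":0,"y":0.02,"z":0},
])

```text
time_s: 10.9
tool_pos: [509.8, 340.5, 70.2]
orientation: [[0.981, -0.002, -0.192], [0.192, -0.002, 0.981], [-0.003, -1.0, -0.002]]
ft_force: [1.0, 0.5, -0.4]
gripper_width: 51.4
```

Call:
jog_arm([
  {"ax":0,"ay":0,"az":0,"jaw":60,"x":0,"y":0.0,"z":0},
  {"ax":0,"ay":0,"az":0,"jaw":60,"x":0,"y":0,"z":0},
])

```text
time_s: 11.07
tool_pos: [510.6, 341.6, 73.6]
orientation: [[0.981, -0.0, -0.192], [0.192, -0.0, 0.981], [-0.001, -1.0, -0.0]]
ft_force: [0.4, -0.4, 1.6]
gripper_width: 51.2
```

Run:
```python
from h import *
TT,K=T('wrist'); save('wrist','w9.png'); np.save('w9T.npy',TT); s=read_state();print(s['time_s'],s['tool_pos'],s['orientation'])
```

```text
11.1167 [511.06503691 342.06377493  74.75059287] [[ 9.81284035e-01  1.12750823e-03 -1.92562644e-01]
 [ 1.92561764e-01  8.44233920e-04  9.81284492e-01]
 [ 1.26897426e-03 -9.99999008e-01  6.11318294e-04]]
```

View pics/w9.png

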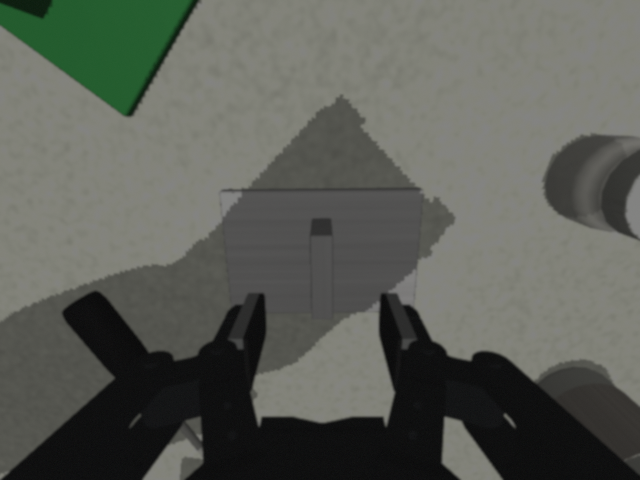

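Call:
jog_arm([
  {"ax":0,"ay":0,"az":0,"jaw":60,"x":0,"y":0.02,"z":0},
  {"ax":0,"ay":0,"az":0,"jaw":60,"x":0,"y":0.02,"z":0},
  {"ax":0,"ay":0,"az":0,"jaw":60,"x":0,"y":0.012,"z":0},
  {"ax":0,"ay":0,"az":0,"jaw":60,"x":0,"y":0.005,"z":0},
  {"ax":0,"ay":0,"az":0,"jaw":60,"x":0,"y":0,"z":0},
])

```text
time_s: 11.53
tool_pos: [510.6, 342.0, 16.6]
orientation: [[0.981, 0.0, -0.193], [0.193, 0.0, 0.981], [0.0, -1.0, 0.0]]
ft_force: [0.1, -0.5, -0.4]
gripper_width: 51.1
```

Call:
jog_arm([
  {"ax":0,"ay":0,"az":0,"jaw":30,"x":0,"y":0.0,"z":0},
  {"ax":0,"ay":0,"az":0,"jaw":30,"x":0,"y":0,"z":0},
])

```text
time_s: 11.7
tool_pos: [511.0, 342.3, 17.6]
orientation: [[0.981, 0.001, -0.193], [0.193, 0.001, 0.981], [0.001, -1.0, 0.001]]
ft_force: [0.1, 0.8, -0.2]
gripper_width: 28.1
```

Run:
```python
from h import *
TT,K=T('wrist'); save('wrist','w10.png'); np.save('w10T.npy',TT); s=read_state();print(s['time_s'],s['tool_pos'],s['orientation'])
```

```text
11.75 [510.95021926 342.28683907  17.47998982] [[ 9.81170678e-01  1.19146194e-03 -1.93139022e-01]
 [ 1.93137961e-01  9.50785794e-04  9.81171149e-01]
 [ 1.35266192e-03 -9.99998838e-01  7.02766611e-04]]
```

View pics/w10.png

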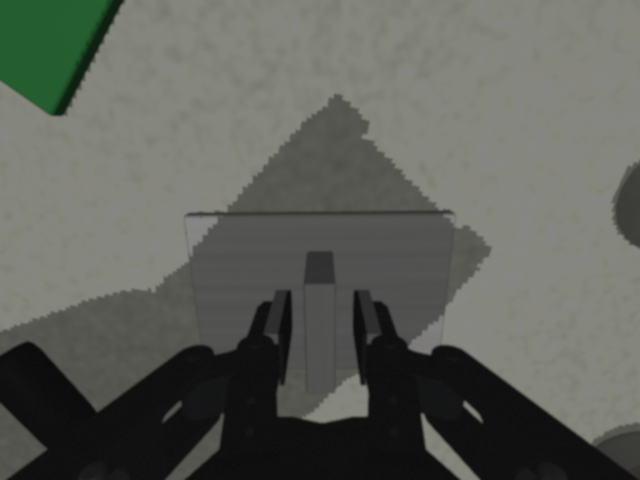

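Call:
jog_arm([
  {"ax":0,"ay":0,"az":0,"jaw":30,"x":0,"y":0.003,"z":0},
  {"ax":0,"ay":0,"az":0,"jaw":5,"x":0,"y":0,"z":0},
  {"ax":0,"ay":0,"az":0,"jaw":5,"x":0,"y":0,"z":0},
  {"ax":0,"ay":0,"az":0,"jaw":5,"x":0,"y":0,"z":0},
  {"ax":0,"ay":0,"az":0,"jaw":5,"x":0,"y":0,"z":0},
])

```text
time_s: 12.17
tool_pos: [510.5, 342.0, 13.5]
orientation: [[0.981, 0.0, -0.193], [0.193, 0.0, 0.981], [0.0, -1.0, 0.0]]
ft_force: [-0.8, -0.4, 2.7]
gripper_width: 11.3
```

Call:
jog_arm([
  {"ax":0,"ay":0,"az":0,"jaw":5,"x":0,"y":0,"z":0},
  {"ax":0,"ay":0,"az":0,"jaw":5,"x":0,"y":-0.01,"z":0},
  {"ax":0,"ay":0,"az":0,"jaw":5,"x":0,"y":-0.02,"z":0},
  {"ax":0,"ay":0,"az":0,"jaw":5,"x":0,"y":-0.03,"z":0},
  {"ax":0,"ay":0,"az":0,"jaw":5,"x":0,"y":-0.03,"z":0},
])

```text
time_s: 12.58
tool_pos: [510.0, 341.7, 104.6]
orientation: [[0.981, -0.001, -0.194], [0.194, -0.001, 0.981], [-0.001, -1.0, -0.0]]
ft_force: [1.1, 0.2, -2.3]
gripper_width: 11.1
```

Run:
```python
from h import *
TT,K=T('wrist'); save('wrist','w11.png'); np.save('w11T.npy',TT); s=read_state();print(s['time_s'],s['tool_pos'],s['orientation'],s['ft_force'],s['gripper_width'])
```

```text
12.6333 [511.76568668 343.25169827 110.54571818] [[ 0.98113702  0.00461987 -0.19325838]
 [ 0.19324078  0.0039981   0.98114322]
 [ 0.00530542 -0.99998134  0.00302994]] [3.09150798 1.23961495 6.62994952] 10.966000089251144
```

View pics/w11.png

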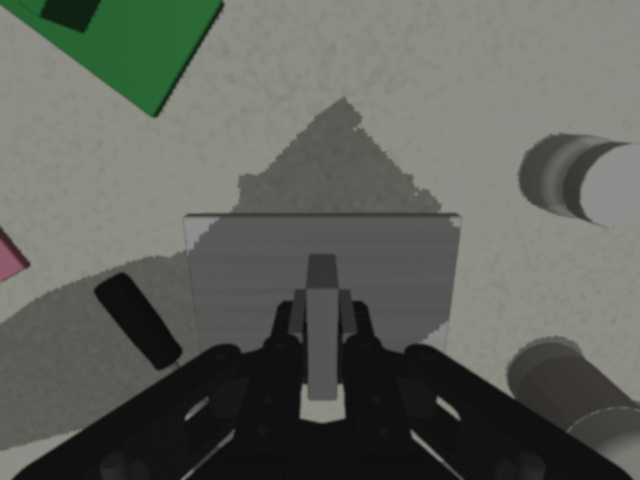

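Run:
```python
from h import *
c=get_calibration('wrist');M=np.array(c['mount']);K=np.array(c['mtx'])
im=cv2.imread('pics/w11.png').astype(int)
for u in (215,250,290,360,400,440): print(u,im[206:224,u].sum(1))
for v in (225,250,290): print(v,im[v,176:202].sum(1),im[v,445:468].sum(1))
def f(u,v,y):
    d=M[:3,:3]@np.linalg.inv(K)@[u,v,1];o=M[:3,3];return np.round(o+d*(y-o[1])/d[1],1)
for p in [(186,217.5),(460,217.5)]: print(f(*p,5.5))
```

```text
215 [416 417 417 419 417 401 357 278 208 203 265 329 370 381 353 317 291 277]
250 [277 275 277 276 274 268 247 209 178 182 207 234 250 263 264 267 269 270]
290 [273 274 274 274 273 267 248 210 182 183 206 234 251 260 266 268 270 271]
360 [276 274 273 271 268 254 230 192 173 183 209 233 248 259 264 266 270 272]
400 [273 271 270 271 267 258 231 194 174 186 209 235 248 259 263 267 269 268]
440 [305 315 334 347 362 365 325 251 191 187 212 235 250 259 263 268 268 269]
225 [413 412 411 409 411 409 395 384 391 408 419 421 421 421 421 421 423 422
 422 421 422 422 421 421 422 423] [266 265 263 265 266 269 284 326 366 384 391 394 399 402 390 380 389 409
 418 416 416 412 414]
250 [408 404 398 399 403 394 372 345 328 317 328 357 357 328 299 291 288 279
 272 267 267 268 267 267 266 268] [262 261 260 260 261 261 260 261 264 263 260 263 296 351 394 407 410 412
 413 413 414 416 415]
290 [274 274 272 271 270 269 270 273 274 272 271 269 263 262 257 249 242 246
 251 256 254 254 253 253 252 253] [252 252 253 254 252 252 265 305 361 394 404 408 409 412 415 417 418 419
 421 417 418 417 416]
[-59.6   5.5  41. ]
[60.5  5.5 41.1]
```

Call:
jog_arm([
  {"ax":0,"ay":0,"az":0,"jaw":5,"x":0,"y":-0.03,"z":0},
  {"ax":0,"ay":0,"az":0,"jaw":5,"x":0,"y":-0.03,"z":0},
  {"ax":0,"ay":0,"az":0,"jaw":5,"x":0,"y":-0.03,"z":0},
  {"ax":0,"ay":0,"az":0,"jaw":5,"x":0,"y":0,"z":0},
  {"ax":0,"ay":0,"az":0,"jaw":5,"x":0,"y":0,"z":0},
])

```text
time_s: 13.05
tool_pos: [510.7, 342.2, 194.7]
orientation: [[0.981, 0.002, -0.193], [0.193, 0.001, 0.981], [0.002, -1.0, 0.001]]
ft_force: [-0.0, 0.4, -4.3]
gripper_width: 11.5
```

```bash
python3 -c "
from h import *
s=read_state();p=s['tool_pos'];print(p,s['gripper_width'],s['ft_force'])
R=s['orientation'];yaw=np.degrees(np.arctan2(R[1,0],R[0,0]));print(yaw)
legs([(572-p[0])/1e3,(-51-p[1])/1e3,0],.57-yaw,13)"
```

```text
[510.72863685 342.16930619 194.74129593] 11.514208358583808 [-0.01210269  0.42449679 -4.28262565]
11.14559829136854
[-0.0012 -0.     -0.0306] ay 0.81
[-0.0008 -0.     -0.0306] ay 0.81
[-0.0004 -0.     -0.0306] ay 0.81
[ 0.0001 -0.     -0.0306] ay 0.81
[ 0.0005 -0.     -0.0306] ay 0.81
[ 0.001  -0.     -0.0306] ay 0.81
[ 0.0014 -0.     -0.0306] ay 0.81
[ 0.0018 -0.     -0.0306] ay 0.81
[ 0.0023 -0.     -0.0305] ay 0.81
[ 0.0027 -0.     -0.0305] ay 0.81
[ 0.0031 -0.     -0.0304] ay 0.81
[ 0.0036 -0.     -0.0304] ay 0.81
[ 0.004  -0.     -0.0303] ay 0.81
```

Call:
jog_arm([
  {"ax":0,"ay":0.81,"az":0,"jaw":5,"x":-0.0012,"y":-0.002,"z":-0.0306},
  {"ax":0,"ay":0.81,"az":0,"jaw":5,"x":-0.0008,"y":-0.002,"z":-0.0306},
  {"ax":0,"ay":0.81,"az":0,"jaw":5,"x":-0.0004,"y":-0.002,"z":-0.0306},
  {"ax":0,"ay":0.81,"az":0,"jaw":5,"x":0.0001,"y":0,"z":-0.0306},
  {"ax":0,"ay":0.81,"az":0,"jaw":5,"x":0.0005,"y":0,"z":-0.0306},
])

```text
time_s: 13.47
tool_pos: [533.6, 189.0, 198.3]
orientation: [[0.992, -0.002, -0.123], [0.123, -0.001, 0.992], [-0.002, -1.0, -0.0]]
ft_force: [0.5, 0.2, -2.8]
gripper_width: 11.0
```

Call:
jog_arm([
  {"ax":0,"ay":0.81,"az":0,"jaw":5,"x":0.001,"y":0,"z":-0.0306},
  {"ax":0,"ay":0.81,"az":0,"jaw":5,"x":0.0014,"y":0,"z":-0.0306},
  {"ax":0,"ay":0.81,"az":0,"jaw":5,"x":0.0018,"y":0,"z":-0.0306},
  {"ax":0,"ay":0.81,"az":0,"jaw":5,"x":0.0023,"y":0,"z":-0.0305},
  {"ax":0,"ay":0.81,"az":0,"jaw":5,"x":0.0027,"y":0,"z":-0.0305},
])

```text
time_s: 13.88
tool_pos: [557.2, 37.9, 198.3]
orientation: [[0.999, -0.002, -0.053], [0.053, -0.0, 0.999], [-0.002, -1.0, 0.0]]
ft_force: [0.5, 0.0, -3.6]
gripper_width: 11.0
```

Call:
jog_arm([
  {"ax":0,"ay":0.81,"az":0,"jaw":5,"x":0.0031,"y":0,"z":-0.0304},
  {"ax":0,"ay":0.81,"az":0,"jaw":5,"x":0.0036,"y":0,"z":-0.0304},
  {"ax":0,"ay":0.81,"az":0,"jaw":5,"x":0.004,"y":0,"z":-0.03},
  {"ax":0,"ay":0,"az":0,"jaw":5,"x":0,"y":0,"z":0},
  {"ax":0,"ay":0,"az":0,"jaw":5,"x":0,"y":0,"z":0},
])

```text
time_s: 14.3
tool_pos: [571.4, -52.3, 198.1]
orientation: [[1.0, -0.002, -0.008], [0.008, -0.0, 1.0], [-0.002, -1.0, -0.0]]
ft_force: [-1.1, 0.7, -3.2]
gripper_width: 11.0
```

Call:
jog_arm([
  {"ax":0,"ay":0,"az":0,"jaw":5,"x":0,"y":0,"z":0},
  {"ax":0,"ay":0,"az":0,"jaw":5,"x":0,"y":0,"z":0},
  {"ax":0,"ay":0,"az":0,"jaw":5,"x":0,"y":0,"z":0},
])

```text
time_s: 14.55
tool_pos: [571.9, -49.8, 199.1]
orientation: [[1.0, -0.0, -0.012], [0.012, 0.0, 1.0], [-0.0, -1.0, 0.0]]
ft_force: [-0.3, -0.2, -2.8]
gripper_width: 11.3
```

Run:
```python
from h import *
TT,K=T('wrist'); save('wrist','w12.png'); np.save('w12T.npy',TT); s=read_state();print(s['time_s'],s['tool_pos'],s['orientation'],s['ft_force'],s['gripper_width'])
save('side','s12.png')
```

```text
14.6 [571.94100873 -49.93032489 199.18988751] [[ 9.99925501e-01 -2.50777321e-04 -1.22036591e-02]
 [ 1.22037319e-02  2.90793931e-04  9.99925489e-01]
 [-2.47209885e-04 -9.99999926e-01  2.93832687e-04]] [ 0.24566627  0.06402789 -3.01400288] 10.970301495359202
```

View pics/w12.png

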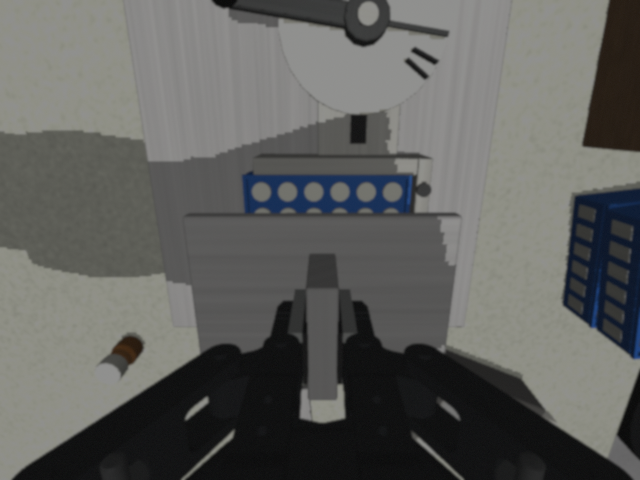

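View pics/s12.png

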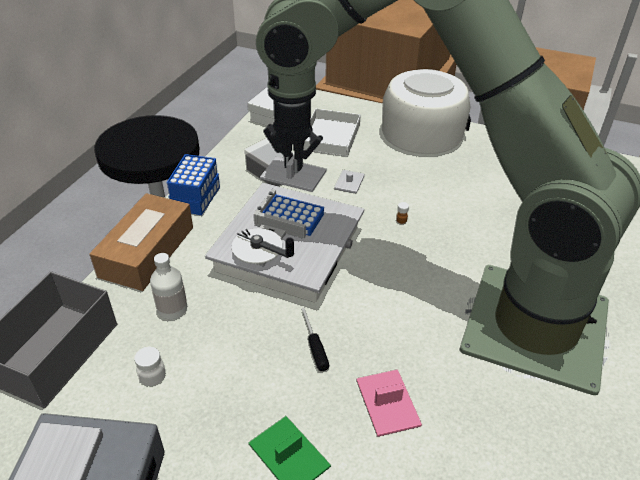

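Run:
```python
from h import *
TT=np.load('w12T.npy');K=T('wrist')[1]
im=cv2.imread('pics/w12.png')
a=np.clip(im[140:235,230:450].astype(int)*1.6,0,255).astype(np.uint8); cv2.imwrite('pics/w12b.png',cv2.resize(a,None,fx=3.6,fy=3.6,interpolation=cv2.INTER_CUBIC))
```

```text
(no output)
```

View pics/w12b.png

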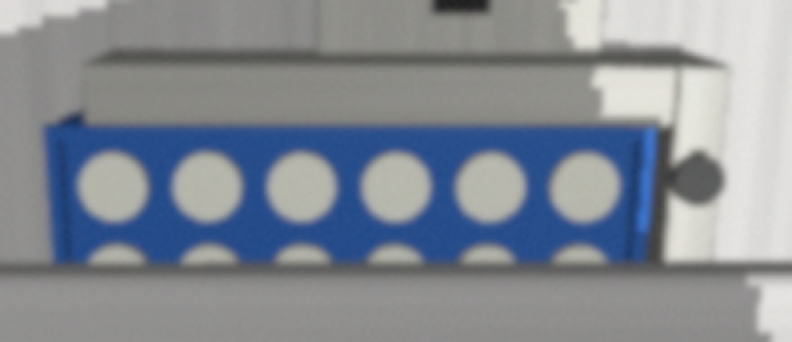

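Run:
```python
from h import *
TT=np.load('w12T.npy');K=T('wrist')[1]
f=lambda x,y,z:np.round(pix2z(np.array([230+x/3.6,140+y/3.6]),z,TT,K)[:2],1)
print('side inner',f(85,124,96),f(665,126,96))
print('end inner',f(670,130,96),f(664,262,96))
print('rack left',f(47,127,86),f(55,262,86),'right',f(657,130,86),f(650,230,86))
s=read_state()
# plate far corners, bottom 13.5..16 below TCP
for z in (199.2-5.5,):
  for uv in [(186,216),(461,216)]: print('plate far top',np.round(pix2z(np.array(uv),z,TT,K),1)-s['tool_pos'])
```

```text
side inner [523.4  -4.5] [636.1  -3.3]
end inner [637.2  -4.1] [638.6 -30.5]
rack left [513.8  -6.6] [513.8 -34.8] right [637.3  -5.6] [637.8 -26.2]
plate far top [-60.0698016   41.22782012  -5.56120541]
plate far top [60.2301984  42.92782012 -5.56120541]
```

Call:
jog_arm([
  {"ax":0,"ay":0,"az":0,"jaw":5,"x":0,"y":0.02,"z":0},
  {"ax":0,"ay":0,"az":0,"jaw":5,"x":0,"y":0.03,"z":0},
  {"ax":0,"ay":0,"az":0,"jaw":5,"x":0,"y":0.02,"z":0},
  {"ax":0,"ay":0,"az":0,"jaw":5,"x":0,"y":0.008,"z":0},
  {"ax":0,"ay":0,"az":0,"jaw":5,"x":0,"y":0,"z":0},
])

```text
time_s: 15.07
tool_pos: [571.4, -50.5, 120.1]
orientation: [[1.0, -0.002, -0.011], [0.011, 0.0, 1.0], [-0.002, -1.0, 0.0]]
ft_force: [-0.8, -0.1, -2.7]
gripper_width: 11.1
```

Call:
jog_arm([
  {"ax":0,"ay":0,"az":0,"jaw":5,"x":0,"y":0,"z":0},
  {"ax":0,"ay":0,"az":0,"jaw":5,"x":0,"y":0,"z":0},
  {"ax":0,"ay":0,"az":0,"jaw":5,"x":0,"y":0,"z":0},
])

```text
time_s: 15.32
tool_pos: [572.5, -50.8, 122.5]
orientation: [[1.0, 0.002, -0.011], [0.011, 0.0, 1.0], [0.002, -1.0, 0.0]]
ft_force: [1.0, 0.5, -1.8]
gripper_width: 11.2
```

Run:
```python
from h import *
TT,K=T('wrist'); save('wrist','w13.png'); np.save('w13T.npy',TT); s=read_state();print(s['time_s'],s['tool_pos'],s['orientation'],s['ft_force'],s['gripper_width'])
save('side','s13.png');a=cv2.imread('pics/s13.png')[100:300,180:400]; cv2.imwrite('pics/s13b.png',cv2.resize(a,None,fx=2.9,fy=2.9,interpolation=cv2.INTER_CUBIC))
```

```text
15.3667 [572.48537576 -50.88108628 122.34851355] [[ 9.99942533e-01  1.56461699e-03 -1.06057752e-02]
 [ 1.06058281e-02 -2.55446055e-05  9.99943756e-01]
 [ 1.56425807e-03 -9.99998776e-01 -4.21371965e-05]] [-0.72672007  0.44457378 -2.43296045] 10.905837549329716
```

View pics/w13.png

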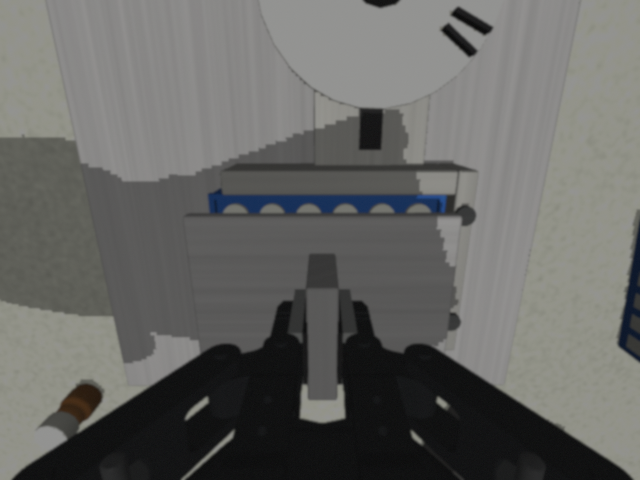

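View pics/s13b.png

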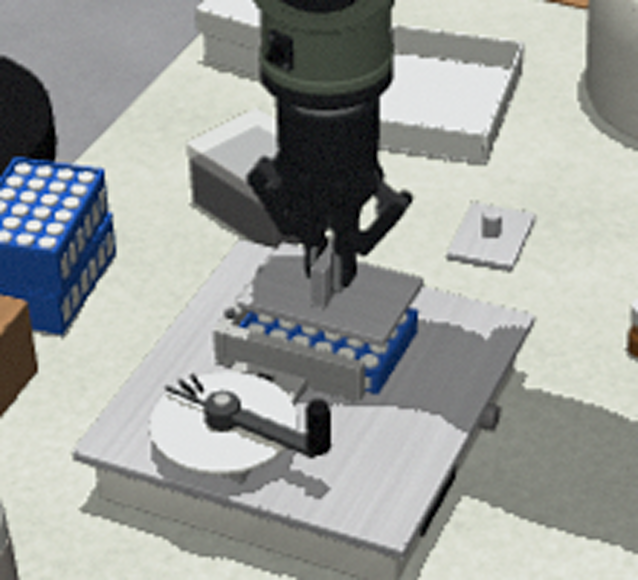

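Call:
jog_arm([
  {"ax":0,"ay":0,"az":0,"jaw":5,"x":0,"y":0.006,"z":0},
  {"ax":0,"ay":0,"az":0,"jaw":5,"x":0,"y":0.006,"z":0},
  {"ax":0,"ay":0,"az":0,"jaw":5,"x":0,"y":0.004,"z":0},
  {"ax":0,"ay":0,"az":0,"jaw":5,"x":0,"y":0.002,"z":0},
  {"ax":0,"ay":0,"az":0,"jaw":5,"x":0,"y":0,"z":0},
])

```text
time_s: 15.83
tool_pos: [571.8, -50.8, 102.6]
orientation: [[1.0, -0.001, -0.011], [0.011, 0.0, 1.0], [-0.001, -1.0, 0.0]]
ft_force: [-0.2, -0.1, -3.3]
gripper_width: 11.2
```

Call:
jog_arm([
  {"ax":0,"ay":0,"az":0,"jaw":5,"x":0,"y":0,"z":0},
  {"ax":0,"ay":0,"az":0,"jaw":5,"x":0,"y":0,"z":0},
  {"ax":0,"ay":0,"az":0,"jaw":5,"x":0,"y":0,"z":0},
])

```text
time_s: 16.08
tool_pos: [572.1, -50.8, 103.5]
orientation: [[1.0, 0.0, -0.011], [0.011, 0.0, 1.0], [0.0, -1.0, 0.0]]
ft_force: [-0.2, 0.7, -3.8]
gripper_width: 11.1
```

Run:
```python
from h import *
TT,K=T('wrist'); save('wrist','w14.png'); np.save('w14T.npy',TT); s=read_state();print(s['time_s'],s['tool_pos'],s['orientation'],s['ft_force'],s['gripper_width'])
```

```text
16.1333 [572.09641295 -50.82899491 103.47242176] [[ 9.99942221e-01  2.36628531e-04 -1.07469862e-02]
 [ 1.07469645e-02  9.31152474e-05  9.99942245e-01]
 [ 2.37615573e-04 -9.99999968e-01  9.05668289e-05]] [-0.07663783  1.12114256 -2.87968887] 11.337425977759821
```

View pics/w14.png

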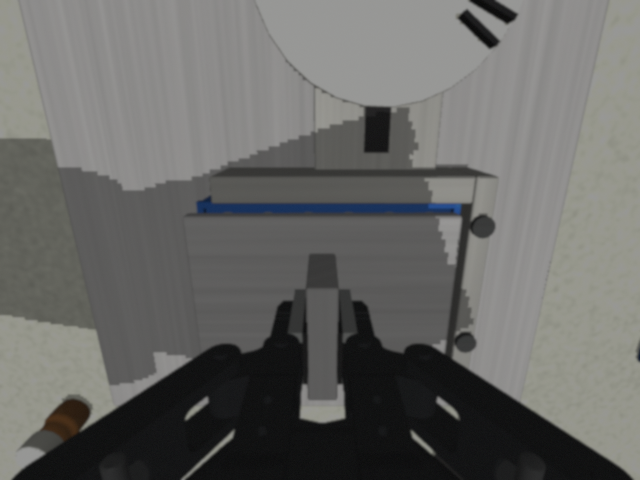

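Call:
jog_arm([
  {"ax":0,"ay":0,"az":0,"jaw":5,"x":0.001,"y":0.001,"z":0},
  {"ax":0,"ay":0,"az":0,"jaw":5,"x":0.001,"y":0,"z":0},
  {"ax":0,"ay":0,"az":0,"jaw":5,"x":0.001,"y":0,"z":0},
  {"ax":0,"ay":0,"az":0,"jaw":5,"x":0,"y":0,"z":0},
])

```text
time_s: 16.47
tool_pos: [575.2, -50.8, 102.3]
orientation: [[1.0, 0.0, -0.011], [0.011, 0.0, 1.0], [0.0, -1.0, 0.0]]
ft_force: [1.5, 0.2, -3.5]
gripper_width: 10.8
```

Call:
jog_arm([
  {"ax":0,"ay":0,"az":0,"jaw":5,"x":0.001,"y":0,"z":0},
  {"ax":0,"ay":0,"az":0,"jaw":5,"x":0,"y":0,"z":0},
  {"ax":0,"ay":0,"az":0,"jaw":5,"x":0,"y":0,"z":0},
])

```text
time_s: 16.72
tool_pos: [576.0, -50.8, 102.3]
orientation: [[1.0, -0.0, -0.011], [0.011, 0.0, 1.0], [-0.0, -1.0, 0.0]]
ft_force: [-0.4, 0.3, -2.3]
gripper_width: 11.1
```

Call:
jog_arm([
  {"ax":0,"ay":0,"az":0,"jaw":5,"x":0.0005,"y":0,"z":0},
  {"ax":0,"ay":0,"az":0,"jaw":5,"x":0,"y":0,"z":0},
  {"ax":0,"ay":0,"az":0,"jaw":5,"x":0,"y":0,"z":0},
])

```text
time_s: 16.97
tool_pos: [576.3, -50.8, 102.2]
orientation: [[1.0, -0.001, -0.011], [0.011, 0.0, 1.0], [-0.001, -1.0, 0.0]]
ft_force: [-2.7, 0.8, -2.3]
gripper_width: 11.0
```

Call:
jog_arm([
  {"ax":0,"ay":0,"az":0,"jaw":5,"x":0.0005,"y":0,"z":0},
  {"ax":0,"ay":0,"az":0,"jaw":5,"x":0,"y":0,"z":0},
  {"ax":0,"ay":0,"az":0,"jaw":5,"x":0,"y":0,"z":0},
])

```text
time_s: 17.22
tool_pos: [576.3, -50.7, 102.2]
orientation: [[1.0, -0.002, -0.011], [0.011, -0.0, 1.0], [-0.002, -1.0, 0.0]]
ft_force: [-6.5, 1.7, 0.1]
gripper_width: 11.5
```

Call:
jog_arm([
  {"ax":0,"ay":0,"az":0,"jaw":5,"x":-0.0009,"y":0,"z":0.001},
  {"ax":0,"ay":0,"az":0,"jaw":5,"x":0,"y":0,"z":0.001},
  {"ax":0,"ay":0,"az":0,"jaw":5,"x":0,"y":0,"z":0.001},
  {"ax":0,"ay":0,"az":0,"jaw":5,"x":0,"y":0,"z":0},
  {"ax":0,"ay":0,"az":0,"jaw":5,"x":0,"y":0,"z":0},
])

```text
time_s: 17.63
tool_pos: [576.2, -47.6, 102.3]
orientation: [[1.0, 0.0, -0.011], [0.011, 0.0, 1.0], [0.0, -1.0, 0.0]]
ft_force: [-1.1, -0.2, -2.3]
gripper_width: 11.0
```

Call:
jog_arm([
  {"ax":0,"ay":0,"az":0,"jaw":5,"x":0,"y":0,"z":0.0007},
  {"ax":0,"ay":0,"az":0,"jaw":5,"x":0,"y":0,"z":0},
  {"ax":0,"ay":0,"az":0,"jaw":5,"x":0,"y":0,"z":0},
])

```text
time_s: 17.88
tool_pos: [576.2, -47.0, 102.3]
orientation: [[1.0, 0.0, -0.011], [0.011, 0.0, 1.0], [0.0, -1.0, 0.0]]
ft_force: [-0.1, -0.2, -3.0]
gripper_width: 11.3
```

Call:
jog_arm([
  {"ax":0,"ay":0,"az":0,"jaw":5,"x":0,"y":0,"z":0.0007},
  {"ax":0,"ay":0,"az":0,"jaw":5,"x":0,"y":0,"z":0},
  {"ax":0,"ay":0,"az":0,"jaw":5,"x":0,"y":0,"z":0},
])

```text
time_s: 18.13
tool_pos: [576.1, -46.3, 102.3]
orientation: [[1.0, 0.0, -0.011], [0.011, 0.0, 1.0], [0.0, -1.0, 0.0]]
ft_force: [-0.6, -0.6, -2.0]
gripper_width: 11.3
```

Call:
jog_arm([
  {"ax":0,"ay":0,"az":0,"jaw":5,"x":0,"y":0,"z":0.0007},
  {"ax":0,"ay":0,"az":0,"jaw":5,"x":0,"y":0,"z":0},
  {"ax":0,"ay":0,"az":0,"jaw":5,"x":0,"y":0,"z":0},
])

```text
time_s: 18.38
tool_pos: [576.1, -45.7, 102.3]
orientation: [[1.0, -0.0, -0.011], [0.011, 0.0, 1.0], [-0.0, -1.0, 0.0]]
ft_force: [0.1, -0.5, -3.3]
gripper_width: 11.2
```

Call:
jog_arm([
  {"ax":0,"ay":0,"az":0,"jaw":5,"x":0,"y":0,"z":0.0007},
  {"ax":0,"ay":0,"az":0,"jaw":5,"x":0,"y":0,"z":0},
  {"ax":0,"ay":0,"az":0,"jaw":5,"x":0,"y":0,"z":0},
])

```text
time_s: 18.63
tool_pos: [576.1, -45.6, 102.3]
orientation: [[1.0, -0.0, -0.01], [0.01, -0.001, 1.0], [-0.0, -1.0, -0.001]]
ft_force: [0.4, -4.9, -0.9]
gripper_width: 11.3
```

Run:
```python
from h import *
TT,K=T('wrist'); save('wrist','w15.png'); s=read_state();print(s['time_s'],s['tool_pos'],s['ft_force'],s['gripper_width'])
```

```text
18.6833 [576.03786525 -45.58170389 102.33767552] [-1.21726721 -5.42964994 -1.41471599] 11.297297124051866
```

View pics/w15.png

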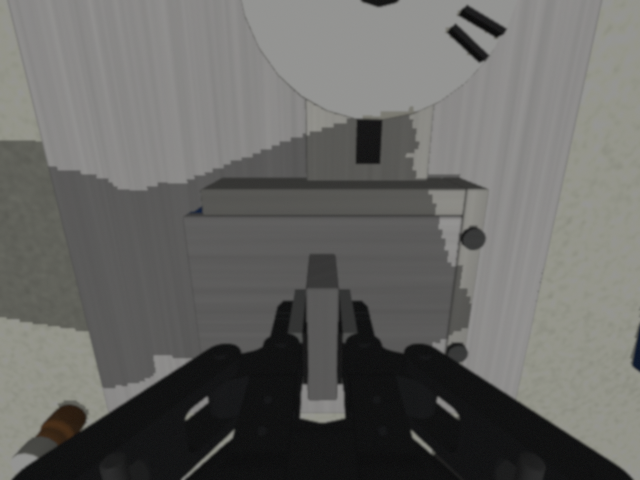

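Call:
jog_arm([
  {"ax":0,"ay":0,"az":0,"jaw":5,"x":0,"y":0,"z":-0.0008},
  {"ax":0,"ay":0,"az":0,"jaw":5,"x":0,"y":0.0007,"z":0},
  {"ax":0,"ay":0,"az":0,"jaw":5,"x":0,"y":0.0007,"z":0},
  {"ax":0,"ay":0,"az":0,"jaw":5,"x":0,"y":0,"z":0},
  {"ax":0,"ay":0,"az":0,"jaw":5,"x":0,"y":0,"z":0},
])

```text
time_s: 19.1
tool_pos: [576.0, -45.7, 100.8]
orientation: [[1.0, -0.0, -0.011], [0.011, 0.0, 1.0], [-0.0, -1.0, 0.0]]
ft_force: [-0.7, -1.5, -3.2]
gripper_width: 11.1
```

Call:
jog_arm([
  {"ax":0,"ay":0,"az":0,"jaw":5,"x":0,"y":0.0005,"z":0},
  {"ax":0,"ay":0,"az":0,"jaw":5,"x":0,"y":0.0005,"z":0},
  {"ax":0,"ay":0,"az":0,"jaw":5,"x":0,"y":0,"z":0},
])

```text
time_s: 19.35
tool_pos: [576.1, -45.7, 99.8]
orientation: [[1.0, -0.0, -0.011], [0.011, 0.0, 1.0], [-0.0, -1.0, 0.0]]
ft_force: [0.2, -0.7, -2.9]
gripper_width: 10.8
```

Call:
jog_arm([
  {"ax":0,"ay":0,"az":0,"jaw":5,"x":0,"y":0.0005,"z":0},
  {"ax":0,"ay":0,"az":0,"jaw":5,"x":0,"y":0,"z":0},
  {"ax":0,"ay":0,"az":0,"jaw":5,"x":0,"y":0,"z":0},
])

```text
time_s: 19.6
tool_pos: [576.1, -45.7, 99.5]
orientation: [[1.0, 0.0, -0.011], [0.011, 0.0, 1.0], [0.0, -1.0, 0.0]]
ft_force: [-0.8, -0.0, 0.0]
gripper_width: 11.1
```

Call:
jog_arm([
  {"ax":0,"ay":0,"az":0,"jaw":5,"x":0,"y":0.0002,"z":0},
  {"ax":0,"ay":0,"az":0,"jaw":30,"x":0,"y":0,"z":0},
  {"ax":0,"ay":0,"az":0,"jaw":30,"x":0,"y":0,"z":0},
  {"ax":0,"ay":0,"az":0,"jaw":30,"x":0,"y":0,"z":0},
  {"ax":0,"ay":0,"az":0,"jaw":30,"x":0,"y":0,"z":0},
])

```text
time_s: 20.02
tool_pos: [576.1, -45.7, 99.2]
orientation: [[1.0, 0.0, -0.011], [0.011, 0.0, 1.0], [0.0, -1.0, 0.0]]
ft_force: [0.6, -0.4, 0.4]
gripper_width: 25.6
```

Run:
```python
from h import *
TT,K=T('wrist'); save('wrist','w16.png'); s=read_state();print(s['time_s'],s['tool_pos'],s['ft_force'],s['gripper_width'])
```

```text
20.0667 [576.0910282  -45.72394894  99.18819408] [ 0.12849093  0.36586426 -0.0508834 ] 25.603561571269942
```

View pics/w16.png

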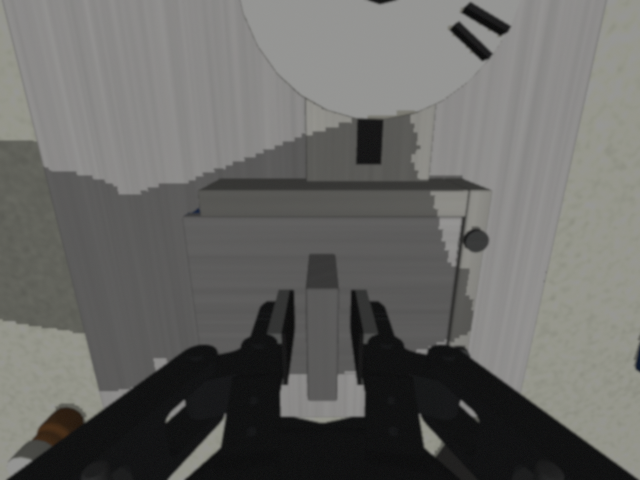

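Call:
jog_arm([
  {"ax":0,"ay":0,"az":0,"jaw":40,"x":0,"y":-0.01,"z":0},
  {"ax":0,"ay":0,"az":0,"jaw":40,"x":0,"y":-0.02,"z":0},
  {"ax":0,"ay":0,"az":0,"jaw":40,"x":0,"y":-0.035,"z":0},
  {"ax":0,"ay":0,"az":0,"jaw":40,"x":0,"y":-0.035,"z":0},
  {"ax":0,"ay":0,"az":0,"jaw":40,"x":0,"y":-0.035,"z":-0.02},
])

```text
time_s: 20.48
tool_pos: [576.1, -62.2, 236.9]
orientation: [[1.0, 0.0, -0.016], [0.016, 0.003, 1.0], [0.001, -1.0, 0.003]]
ft_force: [1.0, 0.7, -0.5]
gripper_width: 34.2
```

Call:
jog_arm([
  {"ax":0,"ay":0,"az":0,"jaw":40,"x":0,"y":-0.02,"z":-0.03},
  {"ax":0,"ay":0,"az":0,"jaw":40,"x":0,"y":-0.01,"z":-0.02},
  {"ax":0,"ay":0,"az":0,"jaw":40,"x":0,"y":0,"z":0},
  {"ax":0,"ay":0,"az":0,"jaw":40,"x":0,"y":0,"z":0},
  {"ax":0,"ay":0,"az":0,"jaw":40,"x":0,"y":0,"z":0},
])

```text
time_s: 20.9
tool_pos: [576.6, -115.0, 264.3]
orientation: [[1.0, -0.0, -0.011], [0.011, 0.001, 1.0], [-0.0, -1.0, 0.001]]
ft_force: [0.3, 0.2, -0.8]
gripper_width: 34.2
```

Run:
```python
from h import *
TT,K=T('wrist'); im=save('wrist','w17.png'); np.save('w17T.npy',TT); s=read_state();print(s['time_s'],s['tool_pos'],s['ft_force'],s['gripper_width'])
a=cv2.imread('pics/w17.png'); a=np.clip(a*1.6,0,255).astype(np.uint8); cv2.imwrite('pics/w17b.png',cv2.resize(a,None,fx=1.25,fy=1.25,interpolation=cv2.INTER_CUBIC))
save('side','s17.png');a=cv2.imread('pics/s17.png')[150:310,190:380]; cv2.imwrite('pics/s17b.png',cv2.resize(a,None,fx=3.5,fy=3.5,interpolation=cv2.INTER_CUBIC))
```

```text
20.95 [ 576.64667469 -114.76962853  264.02925196] [0.43831862 1.1821934  0.00877317] 34.26814867050731
```

View pics/w17b.png

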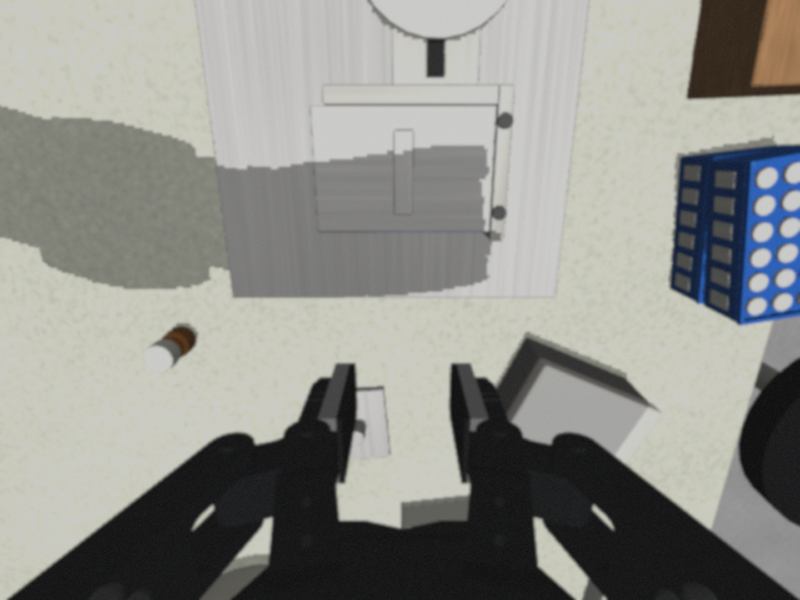

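View pics/s17b.png

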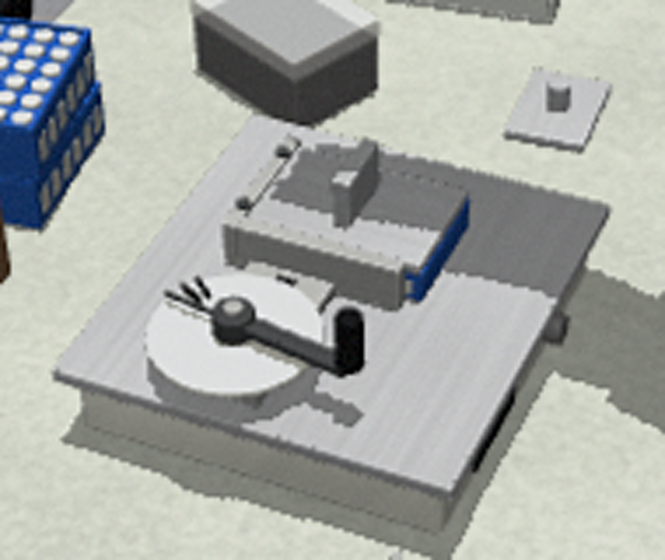

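Run:
```python
from h import *
TT=np.load('w17T.npy');K=T('wrist')[1]
im=cv2.imread('pics/w17.png')
a=np.clip(im[60:200,240:420].astype(int)*1.5,0,255).astype(np.uint8); cv2.imwrite('pics/w17c.png',cv2.resize(a,None,fx=4.4,fy=4.2,interpolation=cv2.INTER_CUBIC))
```

```text
(no output)
```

View pics/w17c.png

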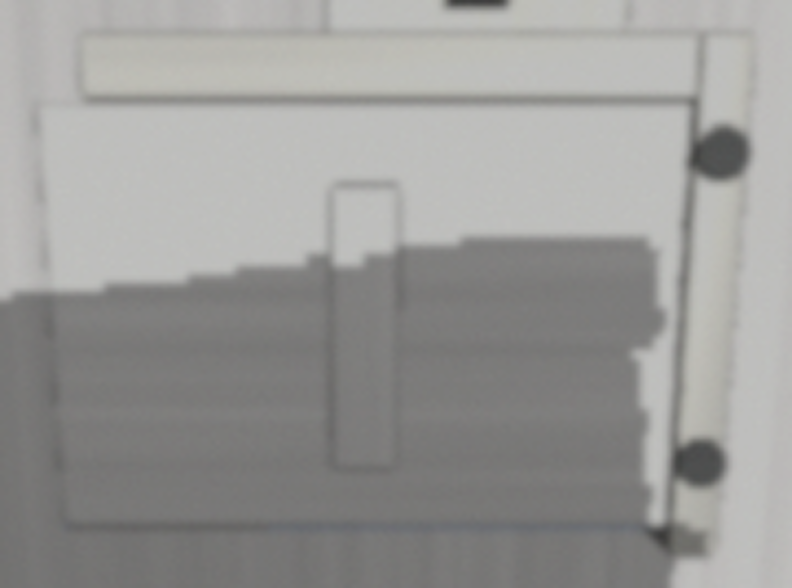

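Run:
```python
from h import *
s=read_state();print(s['time_s'],s['qd'].max(),s['ft_force']); print(env.sign_off())
```

```text
21.0 0.0034038022570114235 [ 0.0214976   0.0554859  -0.62584895]
the job is handed in; nothing more can be done
None
```

The screw was checked, the cover is on the rack in the corner of the fences, and I handed the job in at 21.0 s. It reports no verdict.

- **Clamp screw:** I gripped the lever knob and swung it about 0.40 rad clockwise. I held it about 2 s, then swung it back and let go. The wrist picture showed the pointer between the two ribs and no visible turn of the scale plate. Afterwards the lever was back at its starting place.
- **Cover:** I took the aluminium cover by its bar and slid it just above the rack until I felt light contact with each fence (about 5–7 N). It touched down on the rack where I had predicted (tool at 99.5 mm), with no force spike in the wrist readings. Then I opened the gripper and backed away.
- **Last checks:** The final wrist picture shows only a thin dark line, about 1 mm by eye, between the cover and each fence, and the cover looks square. The rack still appears to be in the corner, the other things seen in the final pictures look unmoved, and the robot touches nothing. I judged these from the pictures and did not measure the final gaps or the rack's position.

None of my checks failed. One disagreed slightly: in the wrist picture after lifting, the gripped cover measured about 120 mm wide instead of 124. I put this down to the camera calibration.

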